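Roll the seal bars flat on a mould half and put up its status board

TASK

Lay every seal bar that is on the bench into one of the three channels along the edges of the mould half, fully home, then roll the hand roller firmly along each bar until its rubber strip is pressed down flat over its whole length (press the strips with the roller only, never with the fingers), and set the roller back on its rest. Only then swing the prop leg of the status board fully out and stand the board upright on its feet and leg on the flat sand-coloured middle of the mould half. Leave the can and the pail where they are, and make sure at the end that every bar still lies home with its strip flat.

Things in the scene. Friction and masses are not known exactly. Their poses are not given: they have to be found in the camera images.
- mould: fixed black mould half with bare steel rims, 236 x 272 mm, 50 mm high; origin on the bench below its middle, x to its far edge (-132 to +104 mm), y to its left. Channels 150 x 38 mm, 8 mm deep, run along its left, right and near edges. Flat sand-coloured middle: x -81 to +104, y -86 to +86 mm, 50 mm above the bench; the board stands there, centre over this origin within 50 mm. Any bar fits any channel, either way round
- ch_left (a point): centre of the floor of the left channel; x along the channel, z up
- ch_right (a point): centre of the floor of the right channel; x along the channel, z up
- ch_near (a point): centre of the floor of the near channel; x along the channel (mould half's y), z up
- rest: fixed grey rest of the roller: 90 x 100 mm base plate, two walls along x, 56 mm apart inside, tops 62 mm above the bench, with 8 mm end stops (68 mm between stops). The roller's flange lies on the walls, its drum hangs between them. Origin on the bench below its centre, z up
- roller_stem (a point): hand roller, 0.5 kg: centre of its upright wooden stem, 40 (x) x 22 (y) x 56 mm (z): grip across y. Below it a steel flange 60 (x) x 84 (y) x 8 mm, top 28 mm below this point (fingertips may bear on it), then a free rubber drum, 44 mm diameter, 34 wide, axle along y, lowest point 92 mm below this point. On its rest this point is 98 mm above the bench over the rest's origin, either way round
- board_c (a point): status board: white plate 110 (y) x 140 (z) x 8 mm (x), 0.4 kg; this is its centre, 70 mm above its foot. Front (-x) has a yellow-framed chart, back (+x) the prop leg. Grip the middle of its top edge (top 20 mm clear of hinge and tab). Feet at the lower corners, x -28 to +6 mm. It starts in the red rack, feet 30 mm above the bench
- rack: fixed red rack of the board, 138 mm wide (y), x -41 to +21 mm; ledges 30 mm high, rear posts 100 mm high at x 15, y +-50, front posts 90 mm high at x -12, y +-22 mm, side lips 52 mm and front lips 42 mm high. Origin on the bench below the board's plate; axes as the board's at the start. The board is lifted straight up and out
- leg (a joint): angle of the board's prop leg, rad: 0 folded against the back, 0.5 fully out (stop); stiff hinge, 0.04 N m, stays where left. Hinge axis along the board's y, 9 mm behind (+x) and 30 mm above its centre. Leg 24 mm wide, 114 mm long: folded it reaches 14 mm below the feet; fully out its tip is level with the feet, 53 mm behind the hinge
- leg_tab (a point): black pull tab of the leg, 14 (x) x 13 (y) x 26 mm (z), hung on a pin at the end of a short arm of the leg so that it swivels freely about the board's y and stays upright. This point is the pin: 45 mm behind (board's +x) and 12 mm below the hinge axis when folded; lifting it 23 mm on its arc about the hinge swings the leg fully out. Pinch it across y
- can: steel can, 66 mm diameter, 110 mm high, bystander; origin at the centre of its foot
- pail: white open plastic pail, 110 mm diameter, 100 mm high, bystander; origin at the centre of its foot
- bar1_c (a point): seal bar: aluminium carrier 140 (x) x 30 (y) x 28 mm (z), about 0.3 kg, black rubber strip 18 mm wide along its top; this is the carrier's centre, 14 mm above its underside, x along the bar. The strip is in three lengths of 42 mm, centred at x = -43, 0, +43 mm, that stand up to 7 mm above the carrier and are to be pressed down to 1 mm. May be absent
- bar1_s1 (a joint): how far length 1 of the strip of bar1 (at x = -43 mm) is pressed down, m: 0 fully proud (7 mm above the carrier), 0.006 flat (stop); moves under about 7 N and stays where pressed
- bar1_s2 (a joint): how far length 2 of the strip of bar1 (at x = +0 mm) is pressed down, m: 0 fully proud (7 mm above the carrier), 0.006 flat (stop); moves under about 7 N and stays where pressed
- bar1_s3 (a joint): how far length 3 of the strip of bar1 (at x = +43 mm) is pressed down, m: 0 fully proud (7 mm above the carrier), 0.006 flat (stop); moves under about 7 N and stays where pressed
- bar2_c (a point): seal bar: aluminium carrier 140 (x) x 30 (y) x 28 mm (z), about 0.3 kg, black rubber strip 18 mm wide along its top; this is the carrier's centre, 14 mm above its underside, x along the bar. The strip is in three lengths of 42 mm, centred at x = -43, 0, +43 mm, that stand up to 7 mm above the carrier and are to be pressed down to 1 mm. May be absent
- bar2_s1 (a joint): how far length 1 of the strip of bar2 (at x = -43 mm) is pressed down, m: 0 fully proud (7 mm above the carrier), 0.006 flat (stop); moves under about 7 N and stays where pressed
- bar2_s2 (a joint): how far length 2 of the strip of bar2 (at x = +0 mm) is pressed down, m: 0 fully proud (7 mm above the carrier), 0.006 flat (stop); moves under about 7 N and stays where pressed
- bar2_s3 (a joint): how far length 3 of the strip of bar2 (at x = +43 mm) is pressed down, m: 0 fully proud (7 mm above the carrier), 0.006 flat (stop); moves under about 7 N and stays where pressed
- bar3_c (a point): seal bar: aluminium carrier 140 (x) x 30 (y) x 28 mm (z), about 0.3 kg, black rubber strip 18 mm wide along its top; this is the carrier's centre, 14 mm above its underside, x along the bar. The strip is in three lengths of 42 mm, centred at x = -43, 0, +43 mm, that stand up to 7 mm above the carrier and are to be pressed down to 1 mm. May be absent
- bar3_s1 (a joint): how far length 1 of the strip of bar3 (at x = -43 mm) is pressed down, m: 0 fully proud (7 mm above the carrier), 0.006 flat (stop); moves under about 7 N and stays where pressed
- bar3_s2 (a joint): how far length 2 of the strip of bar3 (at x = +0 mm) is pressed down, m: 0 fully proud (7 mm above the carrier), 0.006 flat (stop); moves under about 7 N and stays where pressed
- bar3_s3 (a joint): how far length 3 of the strip of bar3 (at x = +43 mm) is pressed down, m: 0 fully proud (7 mm above the carrier), 0.006 flat (stop); moves under about 7 N and stays where pressed
Things that resemble listed ones, but are neither listed nor needed, are in the scene too. Leave any yellow look-alike of the part that bears bar3_c alone. Leave any pink look-alike of the part that bears bar2_c alone.

How it is judged:
By the outcome, as a careful person would: the job done as asked, in the order asked, and still so for the second after the job is handed in, with the robot touching nothing.
Of bar1, bar2, bar3 only 2 to 3 are there at a start; the rules pass over those that are not, and their reading is None.
At some moment in a run one of bar1, bar2, bar3 may be knocked a few centimetres aside while the robot is not near it.
It also fails if it takes over 210 s, if anything falls off the work surface, if the arm or the gripper's body presses on something with over 40 N, if the wrist force passes 120 N, or if a joint passes its speed limit or range.

ROBOT

A 6-joint arm with a two-finger parallel gripper is mounted at the origin on the work surface. World frame = base frame: x ahead of the robot, y to its left, z up, the work surface at z = 0. Lengths are in m, angles in rad, forces in N, time in s.
With the tool pointing down it reaches from about 0.35 to 0.775 m from the base axis. Payload 7.3 kg.
Tool frame: the origin (TCP) lies on the centre line of the jaws, within the pads' length; the fingertips stand tip_reach ahead of it and the grasp point (between the pads) lies 6 mm ahead of it (tip_reach is the distance from the TCP to the fingertips, in m); x points along the fingers, y is the direction in which the jaws open and shut, and the axes are right-handed (so a half turn about x gives the same grasp; the last joint's range is limited). The gripper opens to 92 mm and grips with 3 to 60 N. Pads are 19 mm wide; open, the fingers measure 130 mm over their backs; the gripper's body (75 mm by 190 mm) begins 47 mm behind the grasp point.
Start: joints at [-1.45, 0.342, 1.524, -0, 1.275, -0.146], TCP at [0.138, -0.506, 0.252] pointing down, gripper open.
Joint ranges: [-2.53, 2.53], [-0.77, 2.02], [0.04, 2.7], [-1, 4.14], [0.28, 2.66], [-3.11, 3.11]. Speed limits (rad/s): [2.57, 2.57, 3.14, 3.14, 3.14, 3.14].

INTERFACE

Orientations are given as [roll, pitch, yaw] about the fixed x, y, z axes, in that order (R = Rz(yaw) Ry(pitch) Rx(roll)).
In Python, from cell import observe, read_camera, get_calibration, hand_in, tip_reach gives the robot as it stands. The module is installed in compiled form; this text tells all that it offers.
- The arm moves only by the shell command python3 -m crank 'ROWS' [FORCE]. ROWS is JSON, a list of rows, each an object of numbers: "fingers": the opening, from -1 (shut) to 1 (fully open); "tx", "ty", "tz": the shift along the tool's x, y, z in units of 40 mm (1.0 is 40 mm); "roll": the turn about the tool's x in units of 10 degrees (1.0 is 10 degrees). In form: [{"fingers": .., "tx": .., "ty": .., "tz": .., "roll": ..}, ...]. A call has exactly 8 rows; each row is the pose to reach, as a shift and turn from the pose commanded when the call began, along the tool's axes at that moment; what a row does not reach only later rows make up. A row lasts 1/8 s, in which the tool goes at most 62.5 mm and 10.7 degrees, less where a joint would pass 70% of its speed; a pose out of reach is approached as far as the arm can. A call with a gripper value outside its range is refused whole. The fingers move at their own pace and stop on an object; FORCE is the grip in N (left out, the last holds). Time passes only in rows, so rows that repeat a pose let the fingers close, or fill a call up. It gives the time, the measured TCP pose, the force and the opening at its end, in the units of the state.
- observe(): the state, without advancing time (a new reading comes with each control period).
- read_camera(name): name is "side" or "top"; returns (picture, depth): 400x640x3 uint8, red, green, blue; 400x640 float32, m along the optical axis (not along the pixel's ray), 0 where there is no reading.
- get_calibration(name): a dict with "vertical_fov" (degrees; the focal length in pixels is half the picture's height over the tangent of half this angle, whatever the lens; pixels are square), "cx", "cy" (the principal point, pixels), "pose" (4x4, takes a point from camera to world coordinates). Camera axes: x right, y down, z forward; pixel columns grow to the right and rows downward; lengths in m; the calibration is good to about 2 mm. A picture is of the moment at which its call begins. get_calibration takes no time and is no camera call.
- hand_in(): hands the job in, once; it reports no verdict.
The state is a dict: "time": time; "qpos": joint angles; "qvel": joint speeds; "joint_efforts": joint torques, N m; "tool_pos": TCP position; "tool_rot": TCP orientation; "contact_force": force on the tool from outside, world axes, zero at the start; "torque": the same for the moment, N m; "opening": finger opening in m.
Only numpy, scipy, OpenCV 4.12 (cv2) and the standard library are available. Lean on these libraries where they do the work, as an engineer would, in place of code of your own. Each camera call takes 0.05 s, during which the arm holds its last target. There are 200 camera calls.

## Working session

There is one attempt and no reset: what is moved stays moved. The work goes in short steps, Python scripts to look and compute and a shell command to move; the robot and the scene stay as the last step left them, time stands still between calls to the robot, and variables do not carry over. Pictures are saved under pics/ and viewed, about 12 in all and at most 16, crops included, and the job is handed in when it is done.

```bash
ls; mkdir -p pics; python3 - <<'E'
from cell import *
import cv2,numpy as np
print(observe(), tip_reach if not callable(tip_reach) else tip_reach())
for n in("top","side"):
    p,d=read_camera(n); c=get_calibration(n); print(n,c)
    cv2.imwrite(f"pics/{n}0.png",p[...,::-1]); np.savez(f"{n}0.npz",p=p,d=d)
E
```

```text
pics
{'time': 0.0, 'qpos': array([-1.44997518e+00,  3.42735141e-01,  1.52500852e+00,  1.77095577e-05,
        1.27538302e+00, -1.45999358e-01]), 'qvel': array([ 1.10278307e-04,  2.54193741e-04, -5.15888398e-05, -4.67219862e-05,
       -2.08643736e-03, -1.52400812e-03]), 'joint_efforts': array([ 1.94238901e-04, -4.31236589e+01, -2.44219226e+01,  7.18345447e-02,
        5.58101234e-02, -1.35846203e-04]), 'tool_pos': array([ 0.13840733, -0.50605394,  0.25104145]), 'tool_rot': array([-1.72783444,  1.5692622 ,  1.68057355]), 'contact_force': array([-0.02500931, -1.09610976,  0.14300686]), 'torque': array([ 0.00029189, -0.04016123, -0.01790826]), 'opening': 0.09204934390608674} 0.025
top {'vertical_fov': 50.73971315945965, 'cx': 315.1679760763927, 'cy': 202.93047861740186, 'pose': array([[-0.00955768, -0.98722044,  0.15907371,  0.35611404],
       [-0.99994424,  0.00872131, -0.00595507,  0.02722109],
       [ 0.00449163, -0.15912176, -0.98724875,  1.41157902],
       [ 0.        ,  0.        ,  0.        ,  1.        ]])}
side {'vertical_fov': 48.31416879718642, 'cx': 324.35758616313655, 'cy': 203.74392309210668, 'pose': array([[-0.69120972, -0.47102978,  0.54805115, -0.15295454],
       [-0.72253972,  0.46396232, -0.5125186 ,  0.70584224],
       [-0.01286356, -0.75024656, -0.661033  ,  0.97669737],
       [ 0.        ,  0.        ,  0.        ,  1.        ]])}
```

View pics/top0.png

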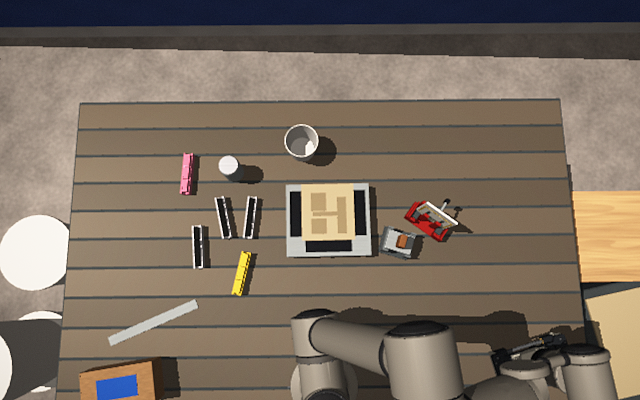

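View pics/side0.png

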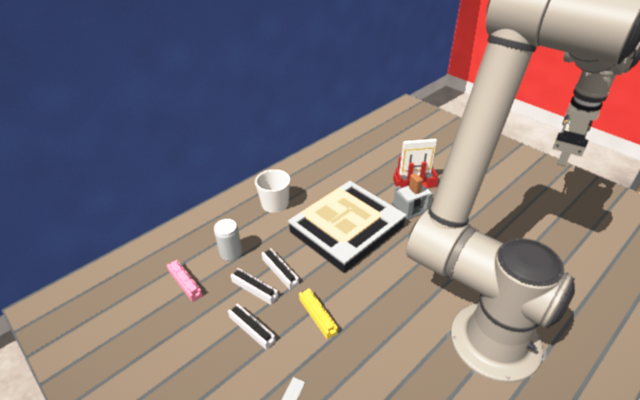

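```bash
cat > h.py <<'E'
from cell import *
import cv2,numpy as np
def cloud(n,d):
    c=get_calibration(n); H,W=d.shape; f=H/2/np.tan(np.radians(c["vertical_fov"])/2)
    u,v=np.meshgrid(np.arange(W),np.arange(H)); P=c["pose"]
    X=np.stack([(u-c["cx"])/f*d,(v-c["cy"])/f*d,d],-1)@P[:3,:3].T+P[:3,3]
    X[d<=0]=np.nan; return X
def ray(n,u,v,z):
    c=get_calibration(n); f=200/np.tan(np.radians(c["vertical_fov"])/2); P=c["pose"]
    r=P[:3,:3]@np.array([(u-c["cx"])/f,(v-c["cy"])/f,1]); return P[:3,3]+r*(z-P[2,3])/r[2]
def px(n,p):
    c=get_calibration(n); f=200/np.tan(np.radians(c["vertical_fov"])/2); P=c["pose"]
    q=P[:3,:3].T@(np.asarray(p)-P[:3,3]); return f*q[:2]/q[2]+[c["cx"],c["cy"]]
def comps(X,zlo,zhi,minn=30):
    m=((X[...,2]>zlo)&(X[...,2]<zhi)&(X[...,0]>.2)&(X[...,1]>-.4)).astype(np.uint8)
    n,L,S,C=cv2.connectedComponentsWithStats(m)
    for i in range(1,n):
        if S[i,4]>=minn:
            p=X[L==i]; (c,s,a)=cv2.minAreaRect((p[:,:2]*1000).astype(np.float32))
            print(C[i].round(1),S[i,4],"ctr",np.round(c,1),"size",np.round(s,1),"ang",round(a,1),"z med/max",np.round([np.median(p[:,2]),p[:,2].max()],4))
E
python3 - <<'E'
from h import *
for n in("top","side"):
    D=np.load(f"{n}0.npz"); X=cloud(n,D["d"]); print(n); comps(X,.012,.4)
    g=X[250:330,100:240] if n=="top" else X[300:380,60:180]
    print("table z",np.nanmedian(g[...,2]),np.nanstd(g[...,2]))
D=np.load("top0.npz")
im=cv2.resize(D["p"][110:310,170:480,::-1],None,fx=2.5,fy=2.5,interpolation=cv2.INTER_CUBIC); cv2.imwrite("pics/topc.png",im)
E
```

```text
top
[301.2 138.8] 602 ctr [774.6  62.8] size [107.9 108.1] ang 48.2 z med/max [0.0711 0.1077]
[186.7 173.2] 412 ctr [687.1 450.6] size [ 32.1 140.8] ang 87.0 z med/max [0.0308 0.0425]
[231.  167.6] 462 ctr [691.7 292.1] size [63.  62.5] ang 0.3 z med/max [0.1072 0.1167]
[327.9 219.4] 6037 ctr [523.6 -22.1] size [236.8 272.1] ang 0.9 z med/max [0.0484 0.0597]
[223.2 216.8] 414 ctr [536.3 324.4] size [139.   31.5] ang 12.2 z med/max [0.0302 0.0433]
[250.  216.8] 402 ctr [536.5 234.9] size [ 31.4 140.4] ang 84.0 z med/max [0.0305 0.0421]
[431.8 216.4] 958 ctr [ 532.6 -363.4] size [138.4 102.5] ang 53.1 z med/max [0.0856 0.1764]
[197.7 245.9] 439 ctr [441.3 405.6] size [140.8  32.2] ang 4.8 z med/max [0.0293 0.0409]
[397.9 241.2] 704 ctr [ 449.5 -247.8] size [93.1 83.5] ang 73.0 z med/max [0.0692 0.132 ]
[241.5 272.6] 433 ctr [353.4 260. ] size [ 31.  139.7] ang 77.4 z med/max [0.0312 0.0424]
[314.7 321.1] 1020 ctr [226.   24.2] size [ 54.8 131.7] ang 6.9 z med/max [0.2816 0.3995]
table z -0.00046817597008563805 0.005916372917071974
side
[107.7  70.5] 22960 ctr [1661.3  127.8] size [  37.  1055.6] ang 0.1 z med/max [0.2123 0.4   ]
[374.6 210.3] 9406 ctr [ 422.9 -140.7] size [443.  519.5] ang 0.5 z med/max [0.0502 0.3998]
[273.2 188.6] 1130 ctr [773.2  65.2] size [110.  109.5] ang 30.6 z med/max [0.0685 0.1043]
[227.6 238.3] 841 ctr [688.6 298. ] size [63.9 65.1] ang 37.2 z med/max [0.0849 0.1164]
[280.1 267.2] 534 ctr [536.3 237.9] size [ 33.3 145.1] ang 84.4 z med/max [0.0299 0.0389]
[184.  279.2] 537 ctr [686.5 453.8] size [ 31.2 142.8] ang 87.2 z med/max [0.03   0.0405]
[254.3 284.5] 618 ctr [536.7 328.1] size [143.3  34. ] ang 12.7 z med/max [0.0298 0.0388]
[318.3 312.3] 672 ctr [353.  263.7] size [ 31.6 142.9] ang 77.7 z med/max [0.0303 0.0399]
[251.7 325. ] 729 ctr [440.5 408.6] size [141.4  32.3] ang 4.9 z med/max [0.03   0.0389]
table z 0.000432631518383908 0.0018408041879168135
```

View pics/topc.png

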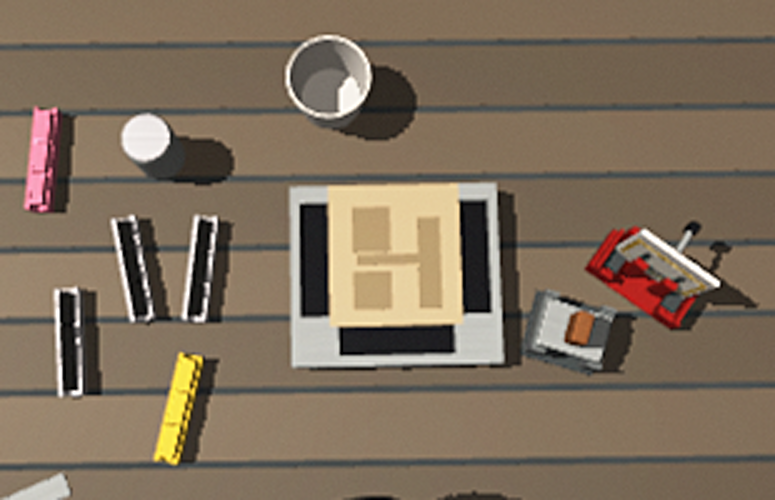

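```bash
cat >> h.py <<'E'
def rot():
    from scipy.spatial.transform import Rotation as Ro
    return Ro.from_euler("xyz",observe()["tool_rot"]).as_matrix()
def plan(x,y,z,yaw,pos=None,R=None):
    "yaw: wanted world direction of jaw axis, deg (mod 180). prints tx,ty,tz (units 40mm), roll (10deg), from current pose"
    s=observe(); R=rot(); d=R.T@(np.array([x,y,z])-s["tool_pos"])*25
    cur=np.degrees(np.arctan2(R[1,1],R[0,1])); e=(cur-yaw+90)%180-90
    print("plan tx ty tz",d.round(2),"roll",round(e/10,2),"or",round((e-np.sign(e)*180)/10,2),"q6",s["qpos"][5].round(2),"jaw",cur.round(1),"tcp",s["tool_pos"].round(4),"t",round(s["time"],2))
def st():
    s=observe(); print("t",round(s["time"],2),"tcp",s["tool_pos"].round(4),"F",s["contact_force"].round(1),"op",s["opening"].round(4),"q",s["qpos"].round(2))
E
python3 - <<'E'
from h import *
print(rot().round(3))
for n in("top","side"):
    D=np.load(f"{n}0.npz"); X=cloud(n,D["d"]); p=D["p"]; hsv=cv2.cvtColor(p,cv2.COLOR_RGB2HSV); print(n)
    box=(X[...,0]>.38)&(X[...,0]<.67)&(X[...,1]>-.19)&(X[...,1]<.13)
    def rep(m,name,minn=40):
        m=cv2.morphologyEx(m.astype(np.uint8),cv2.MORPH_OPEN,np.ones((2,2)))
        k,L,S,C=cv2.connectedComponentsWithStats(m)
        for i in range(1,k):
            if S[i,4]>minn:
                q=X[L==i]; q=q[np.isfinite(q[:,0])]; c,s,a=cv2.minAreaRect((q[:,:2]*1000).astype(np.float32)); print(name,C[i].round(1),S[i,4],np.round(c,1),np.round(s,1),round(a,1),"z",np.median(q[:,2]).round(4),"mean",(q.mean(0)*1000).round(1))
    rep(box&(hsv[...,2]<50)&(X[...,2]>.03)&(X[...,2]<.06),"chan",150)
    rep(box&(hsv[...,1]>60)&(hsv[...,2]>120)&(X[...,2]>.04),"sand",150)
    rk=(X[...,0]>.38)&(X[...,0]<.7)&(X[...,1]>-.5)&(X[...,1]<-.18)
    rep(rk&(X[...,2]>.11)&(X[...,2]<.14)&((hsv[...,0]<16))&(hsv[...,1]>90),"stem",10)
    rep(rk&(hsv[...,1]<60)&(X[...,2]>.16)&(X[...,2]<.19),"boardtop",10)
    rep(rk&(X[...,2]>.012)&((hsv[...,0]<6)|(hsv[...,0]>172))&(hsv[...,1]>120),"rack")
    rep(rk&(X[...,2]>.06)&(X[...,2]<.16)&(hsv[...,2]<60),"dark",6)
    rep(rk&(X[...,2]>.05)&(X[...,2]<.08)&(X[...,1]>-.32),"restwall")
E
```

```text
[[-0.     0.264 -0.965]
 [ 0.001 -0.965 -0.264]
 [-1.    -0.001 -0.   ]]
top
chan [296.1 214.1] 462 [539.3  82.3] [ 33.4 144.1] 89.8 z 0.0411 mean [540.7  81.7  41.4]
chan [360.5 213.7] 454 [ 541.1 -129.4] [144.   33.9] 0.5 z 0.0419 mean [ 539.8 -129.1   41.8]
chan [328.6 246.7] 469 [432.9 -24.5] [ 34.3 143.1] 0.9 z 0.0419 mean [433.  -23.2  42.3]
sand [328.5 212.6] 2983 [545.5 -24.5] [188.3 173.6] 0.1 z 0.0497 mean [543.7 -23.9  49.5]
stem [403.4 241.6] 97 [ 444.8 -254.3] [35.3 40.2] 75.8 z 0.1246 mean [ 442.1 -250.4  115.8]
boardtop [442.7 213.5] 119 [ 515.6 -383.7] [152.6  38.4] 71.9 z 0.1689 mean [ 521.9 -361.4  163.6]
rack [414.4 211.1] 139 [ 543.  -311.6] [36.6 57.1] 52.3 z 0.0421 mean [ 545.7 -304.5   48.9]
rack [424.6 217.3] 48 [ 524.5 -340.1] [30.6  9.9] 83.7 z 0.0544 mean [ 524.7 -336.    52.5]
rack [436.1 225.4] 54 [ 497.9 -374.3] [30.6 11.2] 74.9 z 0.0497 mean [ 497.9 -371.8   52.8]
rack [440.3 235.5] 86 [ 466.2 -399.9] [32.  65.7] 14.4 z 0.0376 mean [ 466.9 -390.7   30.7]
dark [447.7 201.4] 17 [ 573.2 -412. ] [ 6.9 60.8] 18.9 z 0.1264 mean [ 570.1 -402.4   90. ]
restwall [399.  242.3] 503 [ 448.4 -258.4] [108.5  88.6] 72.3 z 0.0687 mean [ 443.7 -247.6   62.3]
side
sand [342.2 212.3] 577 [538.4 -20.5] [119.  134.3] 87.9 z 0.0505 mean [547.9 -24.1  50.5]
sand [346.2 226.5] 205 [496.1  10.7] [51.5 52.7] 2.4 z 0.0506 mean [495.6  12.2  50.6]
stem [417.3 179.7] 91 [ 471.1 -296.2] [ 33.9 161.3] 29.6 z 0.1218 mean [ 441.2 -246.7  114.1]
boardtop [420.2 142.6] 122 [ 545.5 -474.4] [ 81.2 319.3] 11.1 z 0.163 mean [ 523.2 -360.1  159.5]
rack [429.8 175.9] 189 [ 479.9 -411.6] [ 51.8 109. ] 4.8 z 0.0371 mean [ 476.8 -377.6   37.9]
rack [403.9 177.2] 207 [ 518.3 -278.9] [ 60.8 127. ] 31.2 z 0.0389 mean [ 529.7 -302.2   44.2]
restwall [401.4 169.3] 47 [ 556.6 -313.8] [26.8 27. ] 70.3 z 0.0585 mean [ 551.8 -314.2   59.4]
restwall [413.  195.2] 423 [ 435.5 -269.9] [152.7  79.8] 71.9 z 0.068 mean [ 437.4 -229.9   63.3]
```

```bash
W='{"fingers":0.4,"tx":-0.75,"ty":-1.9,"tz":-7.8,"roll":0}'; python3 -m crank '[{"fingers":0.4,"tx":-0.75,"ty":-1.9,"tz":-7.8,"roll":0},{"fingers":0.4,"tx":-0.75,"ty":-1.9,"tz":-7.8,"roll":0},{"fingers":0.4,"tx":-0.75,"ty":-1.9,"tz":-7.8,"roll":0},{"fingers":0.4,"tx":-0.75,"ty":-1.9,"tz":-7.8,"roll":0},{"fingers":0.4,"tx":-0.75,"ty":-1.9,"tz":-7.8,"roll":0},{"fingers":0.4,"tx":-0.75,"ty":-12.1,"tz":-12.6,"roll":1},{"fingers":0.4,"tx":-0.75,"ty":-12.1,"tz":-12.6,"roll":2},{"fingers":0.4,"tx":-0.75,"ty":-12.1,"tz":-12.6,"roll":2}]'; python3 - <<'E'
from h import *
st(); plan(.5364,.2364,.20,84); print(rot().round(3))
E
```

```text
time: 1.1
tool_pos: [0.4458, -0.1716, 0.2808]
tool_rot: [-0.515, 1.57, 2.542]
contact_force: [0.2, -0.3, -0.3]
opening: 0.0645Traceback (most recent call last):
  File "<stdin>", line 2, in <module>
  File "h.py", line 30, in st
    s=observe(); print("t",round(s["time"],2),"tcp",s["tool_pos"].round(4),"F",s["contact_force"].round(1),"op",s["opening"].round(4),"q",s["qpos"].round(2))
                                                                                                                ^^^^^^^^^^^^^^^^^^
AttributeError: 'float' object has no attribute 'round'
```

```bash
sed -i 's/s\["opening"\].round(4)/round(s["opening"],4)/' h.py; python3 - <<'E'
from h import *
st(); plan(.5364,.2364,.20,84); print(rot().round(3))
E
```

```text
t 1.1 tcp [ 0.4458 -0.1716  0.2808] F [ 0.2 -0.3 -0.3] op 0.0645 q [-0.53  0.23  1.6   0.    1.31  1.13]
plan tx ty tz [  2.02 -10.35  -1.4 ] roll 0.12 or -17.88 q6 1.13 jaw -94.8 tcp [ 0.4458 -0.1716  0.2808] t 1.1
[[-0.001 -0.084 -0.996]
 [ 0.    -0.996  0.084]
 [-1.    -0.     0.001]]
```

```bash
python3 -m crank '[{"fingers":0.4,"tx":1,"ty":-10.3,"tz":-1.4,"roll":0.1},{"fingers":0.4,"tx":1,"ty":-10.3,"tz":-1.4,"roll":0.1},{"fingers":0.4,"tx":1,"ty":-10.3,"tz":-1.4,"roll":0.1},{"fingers":0.4,"tx":2,"ty":-10.3,"tz":-1.4,"roll":0.1},{"fingers":0.4,"tx":2,"ty":-10.3,"tz":-1.4,"roll":0.1},{"fingers":0.4,"tx":2,"ty":-10.3,"tz":-1.4,"roll":0.1},{"fingers":0.4,"tx":2,"ty":-10.3,"tz":-1.4,"roll":0.1},{"fingers":0.4,"tx":2,"ty":-10.3,"tz":-1.4,"roll":0.1}]'; python3 - <<'E'
from h import *
plan(.5364,.2364,.20,84)
p,d=read_camera("side"); X=cloud("side",d); comps(X[230:], .012,.06)
p2,d2=read_camera("top")
cv2.imwrite("pics/grip1.png",np.vstack([cv2.resize(p[150:350,150:400],None,fx=2,fy=2)[:300],cv2.resize(p2[150:300,150:400],None,fx=2,fy=2)])[...,::-1])
X=cloud("top",d2)
# gripper tip check: points seen 0.17-0.26 near tcp
for n,X in(("top",X),("side",cloud("side",d))):
    m=(abs(X[...,0]-.536)<.12)&(abs(X[...,1]-.236)<.15)&(X[...,2]>.16)&(X[...,2]<.24); q=X[m]; print(n,len(q),q.min(0) if len(q) else 0,q.max(0) if len(q) else 0)
E
```

```text
time: 2.1
tool_pos: [0.5346, 0.2354, 0.199]
tool_rot: [0.243, 1.568, -2.994]
contact_force: [0.4, 0.5, 0.2]
opening: 0.0642
plan tx ty tz [-0.03 -0.03 -0.04] roll 0.05 or -17.95 q6 1.95 jaw -95.5 tcp [0.5346 0.2354 0.199 ] t 2.1
[343.2  13.3] 2203 ctr [460.6  59.7] size [317.5 158.1] ang 45.3 z med/max [0.0436 0.0564]
[230.4  20.2] 265 ctr [676.8 304.9] size [65.7 35.3] ang 62.2 z med/max [0.0359 0.06  ]
[280.2  37.3] 532 ctr [535.6 238.6] size [ 32.  142.2] ang 83.9 z med/max [0.03   0.0383]
[183.9  49. ] 531 ctr [687.  453.4] size [ 31.5 142.8] ang 86.6 z med/max [0.031  0.0415]
[254.3  54.4] 607 ctr [535.3 327.4] size [140.5  34.2] ang 11.4 z med/max [0.03   0.0389]
[318.2  82.3] 675 ctr [352.7 263. ] size [ 32.9 143.5] ang 77.2 z med/max [0.0305 0.0406]
[251.7  95. ] 732 ctr [440.7 408.9] size [142.6  31.4] ang 4.4 z med/max [0.0301 0.0392]
top 0 0 0
side 247 [0.50292514 0.15372945 0.17302413] [0.58095176 0.32381815 0.23964361]
```

View pics/grip1.png

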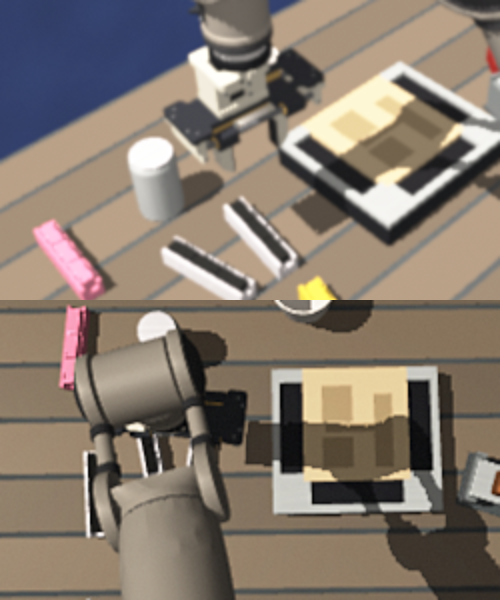

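```bash
python3 -m crank '[{"fingers":0.4,"tx":1.5,"ty":0,"tz":-0.04,"roll":0.05},{"fingers":0.4,"tx":3,"ty":0,"tz":-0.04,"roll":0.05},{"fingers":0.4,"tx":4.05,"ty":0,"tz":-0.04,"roll":0.05},{"fingers":0.4,"tx":4.05,"ty":0,"tz":-0.04,"roll":0.05},{"fingers":-1,"tx":4.05,"ty":0,"tz":-0.04,"roll":0.05},{"fingers":-1,"tx":4.05,"ty":0,"tz":-0.04,"roll":0.05},{"fingers":-1,"tx":4.05,"ty":0,"tz":-0.04,"roll":0.05},{"fingers":-1,"tx":4.05,"ty":0,"tz":-0.04,"roll":0.05}]' 35; python3 -m crank '[{"fingers":-1,"tx":0,"ty":0,"tz":0,"roll":0},{"fingers":-1,"tx":-0.5,"ty":0,"tz":0,"roll":0},{"fingers":-1,"tx":-1.5,"ty":0,"tz":0,"roll":0},{"fingers":-1,"tx":-2.5,"ty":0,"tz":0,"roll":0},{"fingers":-1,"tx":-2.5,"ty":0,"tz":0,"roll":0.0},{"fingers":-1,"tx":-2.5,"ty":0,"tz":0,"roll":0},{"fingers":-1,"tx":-2.5,"ty":0,"tz":0,"roll":0},{"fingers":-1,"tx":-2.5,"ty":0,"tz":0,"roll":0}]' ; python3 - <<'E'
from h import *
st(); plan(.540,.0835,.137,90.4)
E
```

```text
time: 3.2
tool_pos: [0.5381, 0.2331, 0.0406]
tool_rot: [-2.592, 1.567, 0.442]
contact_force: [0.7, 4.2, 7.8]
opening: 0.0294
time: 4.2
tool_pos: [0.5365, 0.2321, 0.1378]
tool_rot: [0.445, 1.568, -2.805]
contact_force: [0.3, 0.0, -2.6]
opening: 0.0298
t 4.2 tcp [0.5365 0.2321 0.1378] F [ 0.3  0.  -2.6] op 0.0298 q [ 0.28  0.56  1.51 -0.    1.08  1.96]
plan tx ty tz [ 0.02  3.68 -0.49] roll -0.66 or 17.34 q6 1.96 jaw -96.2 tcp [0.5365 0.2321 0.1378] t 4.2
```

```bash
python3 -m crank '[{"fingers":-1,"tx":0,"ty":1.2,"tz":-0.16,"roll":-0.2},{"fingers":-1,"tx":0,"ty":2.4,"tz":-0.33,"roll":-0.4},{"fingers":-1,"tx":0,"ty":3.68,"tz":-0.49,"roll":-0.66},{"fingers":-1,"tx":0,"ty":3.68,"tz":-0.49,"roll":-0.66},{"fingers":-1,"tx":0,"ty":3.68,"tz":-0.49,"roll":-0.66},{"fingers":-1,"tx":0,"ty":3.68,"tz":-0.49,"roll":-0.66},{"fingers":-1,"tx":0,"ty":3.68,"tz":-0.49,"roll":-0.66},{"fingers":-1,"tx":0,"ty":3.68,"tz":-0.49,"roll":-0.66}]' ; python3 - <<'E'
from h import *
st(); plan(.540,.0835,.137,90.4)
p,d=read_camera("side"); np.savez("side1.npz",p=p,d=d); X=cloud("side",d)
p0=np.load("side0.npz")["p"]
cv2.imwrite("pics/hold1.png",np.hstack([cv2.resize(q[170:290,270:420,::-1],None,fx=2.6,fy=2.6,interpolation=cv2.INTER_CUBIC) for q in (p0,p)]))
m=(X[...,2]>.095)&(X[...,2]<.15)&(abs(X[...,0]-.54)<.1)&(abs(X[...,1]-.084)<.06); comps(np.where(m[...,None],X,np.nan),.09,.15)
E
```

```text
time: 5.2
tool_pos: [0.5405, 0.0846, 0.1391]
tool_rot: [1.629, 1.571, -1.505]
contact_force: [-0.6, 0.3, -2.8]
opening: 0.0292
t 5.2 tcp [0.5405 0.0846 0.1391] F [-0.6  0.3 -2.8] op 0.0292 q [ 0.02  0.5   1.62 -0.    1.03  1.58]
plan tx ty tz [0.05 0.03 0.01] roll 0.01 or -17.99 q6 1.58 jaw -89.5 tcp [0.5405 0.0846 0.1391] t 5.2
[324.3 219. ] 501 ctr [523.2  83.5] size [115.3  64.7] ang 13.8 z med/max [0.127  0.1499]
```

View pics/hold1.png

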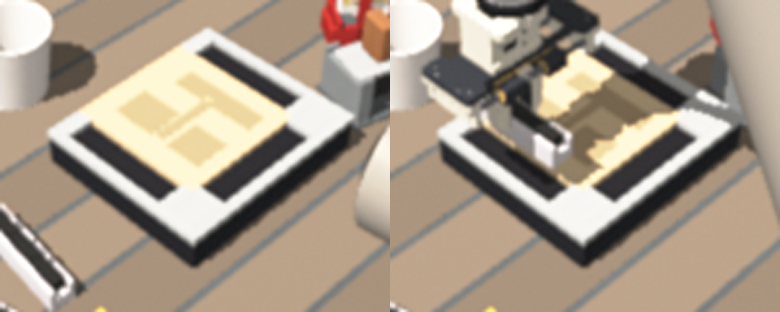

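```bash
python3 -m crank '[{"fingers":-1,"tx":0.5,"ty":0.02,"tz":0,"roll":0},{"fingers":-1,"tx":0.9,"ty":0.02,"tz":0,"roll":0},{"fingers":-1,"tx":1.1,"ty":0.02,"tz":0,"roll":0},{"fingers":-1,"tx":1.2,"ty":0.02,"tz":0,"roll":0},{"fingers":-1,"tx":1.3,"ty":0.02,"tz":0,"roll":0},{"fingers":-1,"tx":1.4,"ty":0.02,"tz":0,"roll":0},{"fingers":-1,"tx":1.45,"ty":0.02,"tz":0,"roll":0},{"fingers":-1,"tx":1.45,"ty":0.02,"tz":0,"roll":0}]' ; python3 - <<'E'
from h import *
st()
E
```

```text
time: 6.25
tool_pos: [0.5408, 0.083, 0.0826]
tool_rot: [3.0, 1.57, -0.135]
contact_force: [-3.4, -0.2, 7.7]
opening: 0.0295
t 6.25 tcp [0.5408 0.083  0.0826] F [-3.4 -0.2  7.7] op 0.0295 q [ 0.01  0.57  1.67 -0.    0.9   1.58]
```

```bash
python3 -m crank '[{"fingers":-1,"tx":0,"ty":0,"tz":0,"roll":0},{"fingers":0.1,"tx":0,"ty":0,"tz":0,"roll":0},{"fingers":0.1,"tx":0,"ty":0,"tz":0,"roll":0},{"fingers":0.1,"tx":0,"ty":0,"tz":0,"roll":0},{"fingers":0.1,"tx":0,"ty":0,"tz":0,"roll":0},{"fingers":0.1,"tx":-1,"ty":0,"tz":0,"roll":0},{"fingers":0.1,"tx":-2.5,"ty":0,"tz":0,"roll":0},{"fingers":0.3,"tx":-3,"ty":0,"tz":0,"roll":0}]' ; python3 - <<'E'
from h import *
st()
p,d=read_camera("side"); X=cloud("side",d); comps(X,.055,.10); comps(X[230:],.012,.06)
m=(abs(X[...,0]-.54)<.09)&(abs(X[...,1]-.084)<.03)&(X[...,2]<.1)&(X[...,2]>.05);print("bar in channel",np.percentile(X[m][:,2],[5,50,95]).round(4))
plan(.536,.3262,.13,101.9)
E
```

```text
time: 7.25
tool_pos: [0.5421, 0.0831, 0.2049]
tool_rot: [3.133, 1.565, -0.002]
contact_force: [-0.9, -0.4, -0.9]
opening: 0.0563
t 7.25 tcp [0.5421 0.0831 0.2049] F [-0.9 -0.4 -0.9] op 0.0563 q [ 0.01  0.42  1.54 -0.    1.18  1.58]
[110.5 104.2] 2527 ctr [1662.8  118.9] size [  33.  1033.6] ang 0.0 z med/max [0.0775 0.1   ]
[400.2 164.5] 59 ctr [ 558.9 -317.7] size [13.6 28.6] ang 58.6 z med/max [0.0726 0.0999]
[270.8 185.5] 591 ctr [776.4  68.9] size [ 96.9 111.6] ang 63.3 z med/max [0.0787 0.1   ]
[404.2 194.1] 201 ctr [ 457.8 -207.6] size [42.9 80. ] ang 49.6 z med/max [0.0681 0.075 ]
[319.9 228.6] 490 ctr [535.3  82.3] size [143.8  34.3] ang 0.4 z med/max [0.0717 0.0808]
[228.1 239.9] 277 ctr [676. 305.] size [65.6 33.9] ang 63.4 z med/max [0.0783 0.0999]
[344.5  14.1] 2023 ctr [457.5  58.2] size [320.9 162.3] ang 46.2 z med/max [0.0454 0.06  ]
[230.5  20.3] 260 ctr [676.2 304.2] size [65.6 33.1] ang 65.0 z med/max [0.0352 0.0597]
[184.1  49.2] 532 ctr [686.5 453.8] size [ 31.3 145.8] ang 86.3 z med/max [0.031  0.0402]
[254.4  54.5] 622 ctr [536.3 327.5] size [143.1  33.9] ang 13.1 z med/max [0.0295 0.0403]
[318.2  82.4] 680 ctr [353.9 263.4] size [ 32.4 143.5] ang 77.6 z med/max [0.0304 0.0398]
[251.7  95. ] 729 ctr [440.7 408.8] size [142.  32.] ang 4.2 z med/max [0.0303 0.0397]
bar in channel [0.0506 0.068  0.0777]
plan tx ty tz [ 1.9  -6.08  0.14] roll -1.15 or 16.85 q6 1.58 jaw -89.6 tcp [0.5425 0.0831 0.2061] t 7.3
```

```bash
python3 -m crank '[{"fingers":0.3,"tx":0.5,"ty":-1.5,"tz":0.04,"roll":-0.4},{"fingers":0.3,"tx":1,"ty":-3,"tz":0.07,"roll":-0.8},{"fingers":0.3,"tx":1.5,"ty":-4.5,"tz":0.1,"roll":-1.2},{"fingers":0.3,"tx":1.9,"ty":-6.05,"tz":0.14,"roll":-1.2},{"fingers":0.3,"tx":1.9,"ty":-6.05,"tz":0.14,"roll":-1.2},{"fingers":0.3,"tx":1.9,"ty":-6.05,"tz":0.14,"roll":-1.2},{"fingers":0.3,"tx":1.9,"ty":-6.05,"tz":0.14,"roll":-1.2},{"fingers":0.3,"tx":1.9,"ty":-6.05,"tz":0.14,"roll":-1.2}]' ; python3 - <<'E'
from h import *
st(); plan(.536,.3255,.039,102.3)
E
```

```text
time: 8.3
tool_pos: [0.534, 0.3237, 0.1257]
tool_rot: [3.046, 1.57, 0.119]
contact_force: [0.1, 0.6, -0.3]
opening: 0.0598
t 8.3 tcp [0.534  0.3237 0.1257] F [ 0.1  0.6 -0.3] op 0.0598 q [ 0.42  0.64  1.4  -0.    1.11  1.78]
plan tx ty tz [ 2.17 -0.03 -0.06] roll -0.0 or 18.0 q6 1.78 jaw -77.7 tcp [0.534  0.3237 0.1257] t 8.3
```

```bash
python3 -m crank '[{"fingers":0.3,"tx":1,"ty":-0.03,"tz":-0.06,"roll":0},{"fingers":0.3,"tx":2.17,"ty":-0.03,"tz":-0.06,"roll":0},{"fingers":0.3,"tx":2.17,"ty":-0.03,"tz":-0.06,"roll":0},{"fingers":-1,"tx":2.17,"ty":-0.03,"tz":-0.06,"roll":0},{"fingers":-1,"tx":2.17,"ty":-0.03,"tz":-0.06,"roll":0},{"fingers":-1,"tx":2.17,"ty":-0.03,"tz":-0.06,"roll":0},{"fingers":-1,"tx":2.17,"ty":-0.03,"tz":-0.06,"roll":0},{"fingers":-1,"tx":2.17,"ty":-0.03,"tz":-0.06,"roll":0}]' 35; python3 -m crank '[{"fingers":-1,"tx":-1,"ty":0,"tz":0,"roll":0},{"fingers":-1,"tx":-2,"ty":0,"tz":0,"roll":0},{"fingers":-1,"tx":-3,"ty":0,"tz":0,"roll":0},{"fingers":-1,"tx":-3,"ty":0,"tz":0,"roll":0},{"fingers":-1,"tx":-3,"ty":0,"tz":0,"roll":0.0},{"fingers":-1,"tx":-3,"ty":0,"tz":0,"roll":0},{"fingers":-1,"tx":-3,"ty":0,"tz":0,"roll":0},{"fingers":-1,"tx":-3,"ty":0,"tz":0,"roll":0}]' ; python3 - <<'E'
from h import *
st(); plan(.542,-.1285,.14,90.4)
E
```

```text
time: 9.3
tool_pos: [0.536, 0.327, 0.0397]
tool_rot: [-2.932, 1.569, 0.425]
contact_force: [-0.8, -0.3, 7.2]
opening: 0.0296
time: 10.3
tool_pos: [0.5353, 0.3266, 0.1576]
tool_rot: [0.303, 1.57, -2.623]
contact_force: [-0.9, 0.1, -2.7]
opening: 0.0296
t 10.3 tcp [0.5353 0.3266 0.1576] F [-0.9  0.1 -2.7] op 0.0296 q [ 0.43  0.61  1.35 -0.    1.18  1.78]
plan tx ty tz [ 0.45 11.15  2.28] roll 1.2 or -16.8 q6 1.78 jaw -77.6 tcp [0.5353 0.3266 0.1576] t 10.3
```

```bash
python3 -m crank '[{"fingers":-1,"tx":0,"ty":1.5,"tz":0.3,"roll":0.2},{"fingers":-1,"tx":0,"ty":3,"tz":0.6,"roll":0.4},{"fingers":-1,"tx":0,"ty":4.5,"tz":0.9,"roll":0.6},{"fingers":-1,"tx":0,"ty":6,"tz":1.2,"roll":0.8},{"fingers":-1,"tx":0,"ty":7.5,"tz":1.5,"roll":1},{"fingers":-1,"tx":0.2,"ty":9,"tz":1.8,"roll":1.2},{"fingers":-1,"tx":0.45,"ty":10.5,"tz":2.1,"roll":1.2},{"fingers":-1,"tx":0.45,"ty":11.1,"tz":2.28,"roll":1.2}]'; python3 -m crank '[{"fingers":-1,"tx":0,"ty":0,"tz":0,"roll":0},{"fingers":-1,"tx":0,"ty":0,"tz":0,"roll":0},{"fingers":-1,"tx":0,"ty":0,"tz":0,"roll":0},{"fingers":-1,"tx":0,"ty":0,"tz":0,"roll":0},{"fingers":-1,"tx":0,"ty":0,"tz":0,"roll":0.0},{"fingers":-1,"tx":0,"ty":0,"tz":0,"roll":0},{"fingers":-1,"tx":0,"ty":0,"tz":0,"roll":0},{"fingers":-1,"tx":0,"ty":0,"tz":0,"roll":0}]' ;python3 - <<'E'
from h import *
st(); plan(.5405,-.127,.0805,90.4)
E
```

```text
time: 11.3
tool_pos: [0.5411, -0.1299, 0.1396]
tool_rot: [0.39, 1.57, -2.748]
contact_force: [-0.6, 0.7, -2.9]
opening: 0.0296
time: 12.3
tool_pos: [0.5416, -0.1266, 0.1404]
tool_rot: [1.9, 1.571, -1.235]
contact_force: [0.7, 0.9, -3.3]
opening: 0.0298
t 12.3 tcp [ 0.5416 -0.1266  0.1404] F [ 0.7  0.9 -3.3] op 0.0298 q [-0.37  0.51  1.59 -0.    1.04  1.2 ]
plan tx ty tz [1.5  0.01 0.03] roll -0.0 or 18.0 q6 1.2 jaw -89.6 tcp [ 0.5416 -0.1266  0.1404] t 12.3
```

```bash
python3 -m crank '[{"fingers":-1,"tx":0.5,"ty":0.01,"tz":0.03,"roll":0},{"fingers":-1,"tx":0.9,"ty":0.01,"tz":0.03,"roll":0},{"fingers":-1,"tx":1.1,"ty":0.01,"tz":0.03,"roll":0},{"fingers":-1,"tx":1.2,"ty":0.01,"tz":0.03,"roll":0},{"fingers":-1,"tx":1.3,"ty":0.01,"tz":0.03,"roll":0},{"fingers":-1,"tx":1.4,"ty":0.01,"tz":0.03,"roll":0},{"fingers":-1,"tx":1.48,"ty":0.01,"tz":0.03,"roll":0},{"fingers":-1,"tx":1.48,"ty":0.01,"tz":0.03,"roll":0}]' ; python3 - <<'E'
from h import *
st()
E
```

```text
time: 13.3
tool_pos: [0.5405, -0.127, 0.0817]
tool_rot: [2.613, 1.57, -0.521]
contact_force: [-1.3, -0.0, 1.1]
opening: 0.0297
t 13.3 tcp [ 0.5405 -0.127   0.0817] F [-1.3 -0.   1.1] op 0.0297 q [-0.37  0.58  1.65 -0.    0.91  1.2 ]
```

```bash
python3 -m crank '[{"fingers":-1,"tx":0,"ty":0,"tz":0,"roll":0},{"fingers":0.1,"tx":0,"ty":0,"tz":0,"roll":0},{"fingers":0.1,"tx":0,"ty":0,"tz":0,"roll":0},{"fingers":0.1,"tx":0,"ty":0,"tz":0,"roll":0},{"fingers":0.1,"tx":0,"ty":0,"tz":0,"roll":0},{"fingers":0.1,"tx":-1,"ty":0,"tz":0,"roll":0},{"fingers":0.1,"tx":-2.5,"ty":0,"tz":0,"roll":0},{"fingers":0.3,"tx":-3,"ty":0,"tz":0,"roll":0}]' ; python3 - <<'E'
from h import *
st(); plan(.4407,.4075,.16,94.8)
p,d=read_camera("side"); X=cloud("side",d); comps(X[230:],.012,.06)
m=(abs(X[...,0]-.54)<.09)&(abs(X[...,1]+.127)<.025)&(X[...,2]<.1)&(X[...,2]>.055);q=X[m];print("bar R",len(q),np.percentile(q[:,2],[5,50,95]).round(4) if len(q) else 0)
E
```

```text
time: 14.3
tool_pos: [0.5418, -0.1274, 0.205]
tool_rot: [2.756, 1.565, -0.379]
contact_force: [-0.0, 0.9, -0.7]
opening: 0.0562
t 14.3 tcp [ 0.5418 -0.1274  0.205 ] F [-0.   0.9 -0.7] op 0.0562 q [-0.37  0.44  1.51 -0.    1.19  1.2 ]
plan tx ty tz [  1.08 -13.39   2.44] roll -0.44 or 17.56 q6 1.2 jaw -89.6 tcp [ 0.5418 -0.1274  0.205 ] t 14.3
[344.6  14. ] 2014 ctr [462.7  61.6] size [320.3 159.4] ang 44.7 z med/max [0.0451 0.06  ]
[230.3  20.2] 271 ctr [675.7 304.8] size [65.6 34.6] ang 64.3 z med/max [0.0369 0.0599]
[184.1  49.1] 533 ctr [686.4 453.6] size [ 30.8 145. ] ang 86.7 z med/max [0.0306 0.0402]
[318.3  82.4] 677 ctr [353.  263.4] size [ 32.3 142.3] ang 77.5 z med/max [0.0304 0.0404]
[251.8  95. ] 725 ctr [440.8 408.6] size [141.8  31.8] ang 4.7 z med/max [0.0301 0.0404]
bar R 420 [0.0569 0.071  0.0784]
```

```bash
python3 -m crank '[{"fingers":0.3,"tx":0,"ty":-1.5,"tz":0.27,"roll":-0.1},{"fingers":0.3,"tx":0,"ty":-3,"tz":0.55,"roll":-0.2},{"fingers":0.3,"tx":0,"ty":-4.5,"tz":0.8,"roll":-0.3},{"fingers":0.3,"tx":0,"ty":-6,"tz":1.1,"roll":-0.45},{"fingers":0.3,"tx":0,"ty":-7.5,"tz":1.37,"roll":-0.45},{"fingers":0.3,"tx":0,"ty":-9,"tz":1.64,"roll":-0.45},{"fingers":0.3,"tx":0,"ty":-10.5,"tz":1.9,"roll":-0.45},{"fingers":0.3,"tx":0,"ty":-12,"tz":2.2,"roll":-0.45}]' >/dev/null;  python3 -m crank '[{"fingers":0.3,"tx":0.5,"ty":-1.35,"tz":0.25,"roll":0},{"fingers":0.3,"tx":1,"ty":-1.35,"tz":0.25,"roll":0},{"fingers":0.3,"tx":1,"ty":-1.35,"tz":0.25,"roll":0},{"fingers":0.3,"tx":1,"ty":-1.35,"tz":0.25,"roll":0},{"fingers":0.3,"tx":1,"ty":-1.35,"tz":0.25,"roll":0},{"fingers":0.3,"tx":1,"ty":-1.35,"tz":0.25,"roll":0},{"fingers":0.3,"tx":1,"ty":-1.35,"tz":0.25,"roll":0},{"fingers":0.3,"tx":1,"ty":-1.35,"tz":0.25,"roll":0}]'; python3 - <<'E'
from h import *
plan(.4407,.4078,.039,94.7)
p,d=read_camera("top"); np.savez("top1.npz",p=p,d=d); X=cloud("top",d); comps(X,.06,.1); comps(X,.012,.06)
cv2.imwrite("pics/top1.png",cv2.resize(p[170:270,270:390,::-1],None,fx=5,fy=5,interpolation=cv2.INTER_CUBIC))
E
```

```text
time: 16.35
tool_pos: [0.4347, 0.4053, 0.1613]
tool_rot: [-2.838, 1.571, 0.389]
contact_force: [0.1, -0.0, -0.7]
opening: 0.0595
plan tx ty tz [ 3.06 -0.05 -0.15] roll 0.02 or -17.98 q6 2.11 jaw -85.1 tcp [0.4347 0.4053 0.1613] t 16.35
[300.7 132.1] 239 ctr [791.5  61.6] size [107.3  74.1] ang 89.3 z med/max [0.0841 0.0998]
[302.4 154.3] 68 ctr [733.7  59.3] size [26.6 90.6] ang 3.1 z med/max [0.0911 0.0997]
[234.7 171.5] 85 ctr [681.2 279.9] size [31.9 63.8] ang 49.4 z med/max [0.0839 0.0999]
[361.5 211.9] 396 ctr [ 542.8 -129.9] size [ 30.7 138.1] ang 89.7 z med/max [0.0735 0.0844]
[296.3 214.6] 395 ctr [539.   79.5] size [140.4  29.3] ang 0.1 z med/max [0.0727 0.0825]
[432.  217.8] 157 ctr [ 517.9 -351.1] size [108.6  16.9] ang 50.8 z med/max [0.0834 0.1   ]
[398.3 241.2] 503 ctr [ 448.2 -247.4] size [92.3 80.3] ang 73.1 z med/max [0.0695 0.0996]
[301.  136.9] 195 ctr [791.6  63.8] size [59.5 91.5] ang 6.0 z med/max [0.0376 0.0598]
[186.9 173. ] 416 ctr [687.3 450.9] size [ 33.2 140.8] ang 86.1 z med/max [0.0302 0.0415]
[302.4 157.8] 42 ctr [734.4  61.1] size [19.7 73.7] ang 1.8 z med/max [0.0386 0.0596]
[237.3 175.3] 76 ctr [678.3 282.7] size [27.5 64.7] ang 37.0 z med/max [0.0358 0.059 ]
[327.7 220.4] 5256 ctr [523.6 -22.4] size [236.8 272.4] ang 0.8 z med/max [0.0491 0.0599]
[414.7 212.3] 219 ctr [ 541.6 -318.6] size [55.5 63.5] ang 53.3 z med/max [0.0378 0.0587]
[437.  230.9] 174 ctr [ 488.7 -369.9] size [77.2 38.7] ang 52.0 z med/max [0.0375 0.059 ]
[196.5 227. ] 48 ctr [503.  411.7] size [32.1 15.8] ang 85.2 z med/max [0.0275 0.0383]
[383.8 239.3] 57 ctr [ 459.  -203.2] size [16.5 80.7] ang 84.8 z med/max [0.0412 0.0594]
[241.5 272.6] 436 ctr [353.5 260.5] size [ 31.1 139.8] ang 77.1 z med/max [0.031  0.0411]
[198.9 261.1] 109 ctr [389.6 400.1] size [38.6 31. ] ang 9.5 z med/max [0.0291 0.0373]
```

View pics/top1.png

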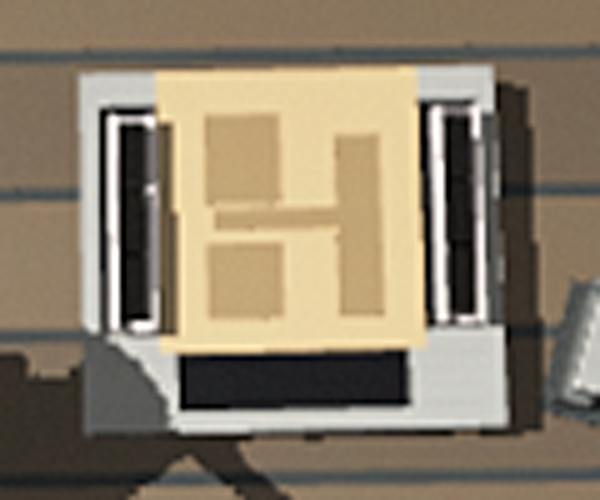

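```bash
python3 -m crank '[{"fingers":0.3,"tx":1,"ty":-0.05,"tz":-0.15,"roll":0},{"fingers":0.3,"tx":2.2,"ty":-0.05,"tz":-0.15,"roll":0},{"fingers":0.3,"tx":3.05,"ty":-0.05,"tz":-0.15,"roll":0},{"fingers":0.3,"tx":3.05,"ty":-0.05,"tz":-0.15,"roll":0},{"fingers":-1,"tx":3.05,"ty":-0.05,"tz":-0.15,"roll":0},{"fingers":-1,"tx":3.05,"ty":-0.05,"tz":-0.15,"roll":0},{"fingers":-1,"tx":3.05,"ty":-0.05,"tz":-0.15,"roll":0},{"fingers":-1,"tx":3.05,"ty":-0.05,"tz":-0.15,"roll":0}]' 35; python3 -m crank '[{"fingers":-1,"tx":-1,"ty":0,"tz":0,"roll":0},{"fingers":-1,"tx":-2,"ty":0,"tz":0,"roll":0},{"fingers":-1,"tx":-3,"ty":0,"tz":0,"roll":0},{"fingers":-1,"tx":-3,"ty":0,"tz":0,"roll":0},{"fingers":-1,"tx":-3,"ty":0,"tz":0,"roll":0.0},{"fingers":-1,"tx":-3,"ty":0,"tz":0,"roll":0},{"fingers":-1,"tx":-3,"ty":0,"tz":0,"roll":0},{"fingers":-1,"tx":-3,"ty":0,"tz":0,"roll":0}]' ; python3 - <<'E'
from h import *
st(); plan(.433,-.021,.15,0.4)
E
```

```text
time: 17.4
tool_pos: [0.4409, 0.4084, 0.0403]
tool_rot: [-2.537, 1.569, 0.69]
contact_force: [-0.9, -0.4, 5.1]
opening: 0.0297
time: 18.4
tool_pos: [0.4403, 0.4078, 0.1584]
tool_rot: [0.605, 1.57, -2.452]
contact_force: [-0.1, 0.2, -2.6]
opening: 0.0296
t 18.4 tcp [0.4403 0.4078 0.1584] F [-0.1  0.2 -2.6] op 0.0296 q [ 0.62  0.56  1.44 -0.    1.14  2.11]
plan tx ty tz [ 0.22 10.66  1.09] roll -8.55 or 9.45 q6 2.11 jaw -85.1 tcp [0.4403 0.4078 0.1584] t 18.4
```

```bash
python3 -m crank '[{"fingers":-1,"tx":0,"ty":1.3,"tz":0.12,"roll":-1},{"fingers":-1,"tx":0,"ty":2.6,"tz":0.25,"roll":-2},{"fingers":-1,"tx":0,"ty":3.9,"tz":0.4,"roll":-3},{"fingers":-1,"tx":0,"ty":5.2,"tz":0.55,"roll":-4},{"fingers":-1,"tx":0,"ty":6.5,"tz":0.7,"roll":-5},{"fingers":-1,"tx":0,"ty":7.8,"tz":0.85,"roll":-6},{"fingers":-1,"tx":0,"ty":9.1,"tz":1,"roll":-7},{"fingers":-1,"tx":0,"ty":10.66,"tz":1.09,"roll":-8}]'; python3 -m crank '[{"fingers":-1,"tx":0,"ty":0,"tz":0,"roll":-0.5},{"fingers":-1,"tx":0,"ty":0,"tz":0,"roll":-0.5},{"fingers":-1,"tx":0,"ty":0,"tz":0,"roll":-0.5},{"fingers":-1,"tx":0,"ty":0,"tz":0,"roll":-0.5},{"fingers":-1,"tx":0,"ty":0,"tz":0,"roll":-0.5},{"fingers":-1,"tx":0,"ty":0,"tz":0,"roll":-0.5},{"fingers":-1,"tx":0,"ty":0,"tz":0,"roll":-0.5},{"fingers":-1,"tx":0,"ty":0,"tz":0,"roll":-0.5}]' ;python3 - <<'E'
from h import *
st(); plan(.433,-.021,.081,0.4)
E
```

```text
time: 19.4
tool_pos: [0.4336, -0.0035, 0.1594]
tool_rot: [1.491, 1.57, -0.213]
contact_force: [0.0, -0.3, -2.9]
opening: 0.0297
time: 20.4
tool_pos: [0.4337, -0.002, 0.1591]
tool_rot: [0.063, 1.571, -1.558]
contact_force: [-0.3, 0.6, -2.1]
opening: 0.0296
t 20.4 tcp [ 0.4337 -0.002   0.1591] F [-0.3  0.6 -2.1] op 0.0296 q [-0.18  0.29  1.9  -0.    0.96 -0.13]
plan tx ty tz [1.95 0.01 0.47] roll -0.33 or 17.67 q6 -0.13 jaw -2.9 tcp [ 0.4337 -0.002   0.1591] t 20.4
```

```bash
python3 -m crank '[{"fingers":-1,"tx":0,"ty":0.01,"tz":0.47,"roll":-0.33},{"fingers":-1,"tx":0.5,"ty":0.01,"tz":0.47,"roll":-0.33},{"fingers":-1,"tx":0.8,"ty":0.01,"tz":0.47,"roll":-0.33},{"fingers":-1,"tx":0.8,"ty":0.01,"tz":0.47,"roll":-0.33},{"fingers":-1,"tx":0.8,"ty":0.01,"tz":0.47,"roll":-0.33},{"fingers":-1,"tx":0.8,"ty":0.01,"tz":0.47,"roll":-0.33},{"fingers":-1,"tx":0.8,"ty":0.01,"tz":0.47,"roll":-0.33},{"fingers":-1,"tx":0.8,"ty":0.01,"tz":0.47,"roll":-0.33}]' ;python3 - <<'E'
from h import *
st(); plan(.433,-.021,.081,0.4)
E
```

```text
time: 21.4
tool_pos: [0.4332, -0.0208, 0.1274]
tool_rot: [1.134, 1.57, -0.43]
contact_force: [-0.3, -0.2, -2.9]
opening: 0.0298
t 21.4 tcp [ 0.4332 -0.0208  0.1274] F [-0.3 -0.2 -2.9] op 0.0298 q [-0.23  0.34  1.94 -0.    0.87 -0.23]
plan tx ty tz [ 1.16 -0.01  0.  ] roll -0.0 or 18.0 q6 -0.23 jaw 0.4 tcp [ 0.4332 -0.0208  0.1274] t 21.4
```

```bash
python3 -m crank '[{"fingers":-1,"tx":0.4,"ty":0,"tz":0,"roll":0},{"fingers":-1,"tx":0.6,"ty":0,"tz":0,"roll":0},{"fingers":-1,"tx":0.75,"ty":0,"tz":0,"roll":0},{"fingers":-1,"tx":0.9,"ty":0,"tz":0,"roll":0},{"fingers":-1,"tx":1,"ty":0,"tz":0,"roll":0},{"fingers":-1,"tx":1.1,"ty":0,"tz":0,"roll":0},{"fingers":-1,"tx":1.15,"ty":0,"tz":0,"roll":0},{"fingers":-1,"tx":1.15,"ty":0,"tz":0,"roll":0}]' ; python3 -m crank '[{"fingers":-1,"tx":0,"ty":0,"tz":0,"roll":0},{"fingers":0.1,"tx":0,"ty":0,"tz":0,"roll":0},{"fingers":0.1,"tx":0,"ty":0,"tz":0,"roll":0},{"fingers":0.1,"tx":0,"ty":0,"tz":0,"roll":0},{"fingers":0.1,"tx":0,"ty":0,"tz":0,"roll":0},{"fingers":0.1,"tx":-1,"ty":0,"tz":0,"roll":0},{"fingers":0.1,"tx":-2.5,"ty":0,"tz":0,"roll":0},{"fingers":0.1,"tx":-3,"ty":0,"tz":0,"roll":0}]'; python3 - <<'E'
from h import *
st()
p,d=read_camera("side"); X=cloud("side",d); comps(X,.055,.09)
E
```

```text
time: 22.4
tool_pos: [0.4338, -0.0211, 0.0822]
tool_rot: [1.197, 1.569, -0.367]
contact_force: [-0.9, -0.2, 10.6]
opening: 0.0296
time: 23.4
tool_pos: [0.4344, -0.0211, 0.2043]
tool_rot: [1.331, 1.565, -0.233]
contact_force: [-0.0, -0.4, -0.3]
opening: 0.0507
t 23.4 tcp [ 0.4344 -0.0211  0.2043] F [-0.  -0.4 -0.3] op 0.0507 q [-0.23  0.23  1.83 -0.    1.08 -0.23]
[110.6 105.4] 1976 ctr [1661.5  118.1] size [  32.3 1035.1] ang 0.1 z med/max [0.0725 0.09  ]
[412.6 165.8] 252 ctr [ 526.6 -342. ] size [100.7  33.9] ang 40.8 z med/max [0.0734 0.0899]
[272.  178.9] 270 ctr [800.1  47.7] size [96.9 50.8] ang 57.2 z med/max [0.0733 0.09  ]
[366.5 195.6] 308 ctr [ 541.8 -125.5] size [143.3  36. ] ang 0.8 z med/max [0.0689 0.0812]
[413.2 194. ] 322 ctr [ 439.  -237.8] size [94.3 57. ] ang 79.4 z med/max [0.0698 0.0898]
[274.  194.5] 238 ctr [747.3  80.7] size [102.4  48.6] ang 58.9 z med/max [0.0724 0.0899]
[319.8 228.6] 489 ctr [536.6  83. ] size [ 34.9 141.9] ang 89.6 z med/max [0.0714 0.0808]
[369.  229.1] 488 ctr [437.3 -20. ] size [143.8  44.5] ang 89.3 z med/max [0.0718 0.0816]
[228.4 241.2] 210 ctr [675.8 304.7] size [65.6 35.3] ang 64.5 z med/max [0.0732 0.0898]
```

```bash
python3 - <<'E'
from h import *
A=[]
for n,(r,c) in {"top":(slice(195,265),slice(375,475)),"side":(slice(130,220),slice(370,460))}.items():
    D=np.load(f"{n}0.npz"); A.append(cv2.resize(D["p"][r,c,::-1],(390,273 if n=="top" else 390),interpolation=cv2.INTER_CUBIC))
    X=cloud(n,D["d"]); hsv=cv2.cvtColor(D["p"],cv2.COLOR_RGB2HSV)
    near=(abs(X[...,0]-.445)<.07)&(abs(X[...,1]+.25)<.06)
    for z0,z1,nm in((.119,.135,"stemtop"),(.064,.078,"flange"),(.05,.078,"fl+wall")):
        m=near&(X[...,2]>z0)&(X[...,2]<z1)
        if nm=="stemtop": m&=(hsv[...,1]>90)
        q=X[m]; r_=cv2.minAreaRect((q[:,:2]*1000).astype(np.float32)); print(n,nm,len(q),np.round(r_[0],1),np.round(r_[1],1),round(r_[2],1),(q.mean(0)*1000).round(1))
A=[np.vstack([a,np.zeros((390-a.shape[0],390,3),np.uint8)]) for a in A]
cv2.imwrite("pics/roller.png",np.hstack(A))
E
```

```text
top stemtop 86 [ 445.7 -247.2] [21.4 37.4] 74.7 [ 445.5 -246.4  125.6]
top flange 425 [ 448.4 -247.2] [92.2 80.7] 73.2 [ 445.8 -244.6   69.5]
top fl+wall 507 [ 448.  -247.4] [92.8 80.8] 72.7 [ 446.9 -243.5   67.9]
side stemtop 69 [ 443.5 -241.8] [21.4 40.2] 81.3 [ 442.4 -241.1  124.5]
side flange 296 [ 448.  -243.8] [93.6 84. ] 73.8 [ 440.4 -233.    69.9]
side fl+wall 418 [ 446.5 -243.5] [95.8 84.2] 71.9 [ 440.6 -228.8   66.4]
```

View pics/roller.png

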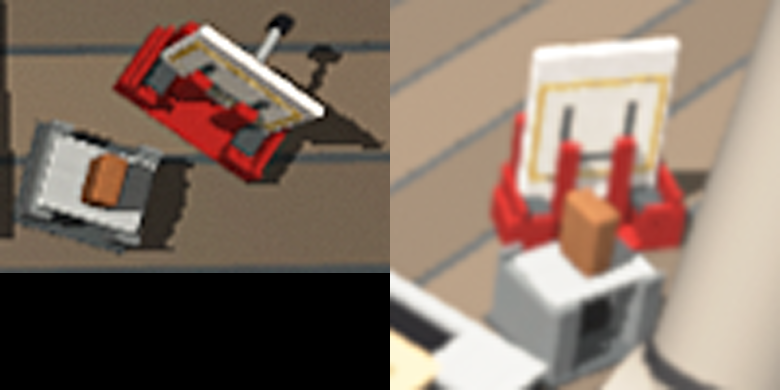

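```bash
python3 -m crank '[{"fingers":0.3,"tx":0,"ty":0,"tz":0.8,"roll":-1},{"fingers":0.3,"tx":0,"ty":0,"tz":1.6,"roll":-2},{"fingers":0.3,"tx":0,"ty":0.1,"tz":2.4,"roll":-3},{"fingers":0.3,"tx":0,"ty":0.1,"tz":3.2,"roll":-4},{"fingers":0.3,"tx":0,"ty":0.2,"tz":4,"roll":-5},{"fingers":0.3,"tx":0,"ty":0.3,"tz":4.8,"roll":-6},{"fingers":0.3,"tx":0,"ty":0.3,"tz":5.6,"roll":-7},{"fingers":0.3,"tx":0,"ty":0.3,"tz":5.6,"roll":-7.3}]' ;python3 - <<'E'
from h import *
st(); plan(.4465,-.244,.16,73.3)
E
```

```text
time: 24.45
tool_pos: [0.4462, -0.2466, 0.1998]
tool_rot: [3.102, 1.569, 2.813]
contact_force: [0.4, 0.9, 0.2]
opening: 0.0596
t 24.45 tcp [ 0.4462 -0.2466  0.1998] F [0.4 0.9 0.2] op 0.0596 q [-0.65  0.36  1.64 -0.    1.13 -1.94]
plan tx ty tz [ 1.    0.06 -0.01] roll 0.01 or -17.99 q6 -1.94 jaw 73.4 tcp [ 0.4462 -0.2466  0.1998] t 24.45
```

```bash
python3 -m crank '[{"fingers":0.3,"tx":0.8,"ty":0.06,"tz":0,"roll":0},{"fingers":0.3,"tx":1.6,"ty":0.06,"tz":0,"roll":0},{"fingers":0.3,"tx":2.2,"ty":0.06,"tz":0,"roll":0},{"fingers":0.3,"tx":2.58,"ty":0.06,"tz":0,"roll":0},{"fingers":0.3,"tx":2.58,"ty":0.06,"tz":0,"roll":0},{"fingers":0.3,"tx":2.58,"ty":0.06,"tz":0,"roll":0},{"fingers":0.3,"tx":2.58,"ty":0.06,"tz":0,"roll":0},{"fingers":0.3,"tx":2.58,"ty":0.06,"tz":0,"roll":0}]' 20;python3 -m crank '[{"fingers":-1,"tx":0,"ty":0,"tz":0,"roll":0},{"fingers":-1,"tx":0,"ty":0,"tz":0,"roll":0},{"fingers":-1,"tx":0,"ty":0,"tz":0,"roll":0},{"fingers":-1,"tx":0,"ty":0,"tz":0,"roll":0},{"fingers":-1,"tx":0,"ty":0,"tz":0,"roll":0},{"fingers":-1,"tx":0,"ty":0,"tz":0,"roll":0},{"fingers":-1,"tx":0,"ty":0,"tz":0,"roll":0},{"fingers":-1,"tx":0,"ty":0,"tz":0,"roll":0}]'; python3 - <<'E'
from h import *
st(); plan(.4465,-.244,.16,73.3)
E
```

```text
time: 25.45
tool_pos: [0.4475, -0.2426, 0.0984]
tool_rot: [-0.436, 1.57, -0.726]
contact_force: [0.4, -0.5, -0.0]
opening: 0.0597
time: 26.45
tool_pos: [0.4474, -0.2426, 0.098]
tool_rot: [-0.807, 1.57, -1.097]
contact_force: [-0.2, -2.4, -0.2]
opening: 0.0219
t 26.45 tcp [ 0.4474 -0.2426  0.098 ] F [-0.2 -2.4 -0.2] op 0.0219 q [-0.65  0.49  1.77 -0.    0.88 -1.93]
plan tx ty tz [-1.55 -0.04 -0.01] roll 0.01 or -17.99 q6 -1.93 jaw 73.4 tcp [ 0.4474 -0.2426  0.098 ] t 26.45
```

```bash
python3 -m crank '[{"fingers":-1,"tx":0,"ty":0,"tz":0,"roll":0},{"fingers":-1,"tx":0,"ty":0,"tz":0,"roll":0},{"fingers":-1,"tx":-0.3,"ty":0,"tz":0,"roll":0},{"fingers":-1,"tx":-1,"ty":0,"tz":0,"roll":0},{"fingers":-1,"tx":-2,"ty":0,"tz":0,"roll":0},{"fingers":-1,"tx":-2.6,"ty":0,"tz":0,"roll":0},{"fingers":-1,"tx":-2.6,"ty":0,"tz":0,"roll":0},{"fingers":-1,"tx":-2.6,"ty":0,"tz":0,"roll":0}]' 55; python3 - <<'E'
from h import *
st(); plan(.4975,-.127,.19,90.4)
E
```

```text
time: 27.45
tool_pos: [0.4466, -0.2417, 0.2009]
tool_rot: [2.738, 1.568, 2.448]
contact_force: [0.7, -0.2, -5.2]
opening: 0.0217
t 27.45 tcp [ 0.4466 -0.2417  0.2009] F [ 0.7 -0.2 -5.2] op 0.0217 q [-0.65  0.36  1.65  0.    1.14 -1.93]
plan tx ty tz [0.27 3.11 0.4 ] roll -1.7 or 16.3 q6 -1.93 jaw 73.4 tcp [ 0.4466 -0.2417  0.2009] t 27.45
```

```bash
python3 -m crank '[{"fingers":-1,"tx":0,"ty":1,"tz":0.13,"roll":-0.6},{"fingers":-1,"tx":0,"ty":2,"tz":0.26,"roll":-1.2},{"fingers":-1,"tx":0,"ty":3.11,"tz":0.4,"roll":-1.7},{"fingers":-1,"tx":0.2,"ty":3.11,"tz":0.4,"roll":-1.7},{"fingers":-1,"tx":0.5,"ty":3.11,"tz":0.4,"roll":-1.7},{"fingers":-1,"tx":0.5,"ty":3.11,"tz":0.4,"roll":-1.7},{"fingers":-1,"tx":0.5,"ty":3.11,"tz":0.4,"roll":-1.7},{"fingers":-1,"tx":0.5,"ty":3.11,"tz":0.4,"roll":-1.7}]'; python3 - <<'E'
from h import *
st(); plan(.4975,-.127,.160,90.4)
E
```

```text
time: 28.45
tool_pos: [0.4982, -0.1284, 0.1823]
tool_rot: [-0.594, 1.57, -0.589]
contact_force: [0.4, -0.1, -4.0]
opening: 0.0218
t 28.45 tcp [ 0.4982 -0.1284  0.1823] F [ 0.4 -0.1 -4. ] op 0.0218 q [-0.4   0.39  1.66 -0.    1.09 -1.98]
plan tx ty tz [ 0.56  0.04 -0.02] roll -0.01 or 17.99 q6 -1.98 jaw 90.3 tcp [ 0.4982 -0.1284  0.1823] t 28.45
```

```bash
python3 -m crank '[{"fingers":-1,"tx":0.2,"ty":0.04,"tz":0,"roll":0},{"fingers":-1,"tx":0.35,"ty":0.04,"tz":0,"roll":0},{"fingers":-1,"tx":0.45,"ty":0.04,"tz":0,"roll":0},{"fingers":-1,"tx":0.5,"ty":0.04,"tz":0,"roll":0},{"fingers":-1,"tx":0.55,"ty":0.04,"tz":0,"roll":0},{"fingers":-1,"tx":0.55,"ty":0.04,"tz":0,"roll":0},{"fingers":-1,"tx":0.55,"ty":0.04,"tz":0,"roll":0},{"fingers":-1,"tx":0.55,"ty":0.04,"tz":0,"roll":0}]'; python3 - <<'E'
from h import *
st()
E
```

```text
time: 29.45
tool_pos: [0.5002, -0.1262, 0.1626]
tool_rot: [-0.184, 1.565, -0.177]
contact_force: [0.0, 4.2, 14.7]
opening: 0.022
t 29.45 tcp [ 0.5002 -0.1262  0.1626] F [ 0.   4.2 14.7] op 0.022 q [-0.4   0.41  1.68  0.    1.04 -1.97]
```

```bash
python3 -m crank '[{"fingers":-1,"tx":0.02,"ty":0,"tz":-0.35,"roll":0},{"fingers":-1,"tx":0.02,"ty":0,"tz":0,"roll":0},{"fingers":-1,"tx":0.02,"ty":0,"tz":0.4,"roll":0},{"fingers":-1,"tx":0.02,"ty":0,"tz":0.8,"roll":0},{"fingers":-1,"tx":0.02,"ty":0,"tz":1.2,"roll":0},{"fingers":-1,"tx":0.02,"ty":0,"tz":1.6,"roll":0},{"fingers":-1,"tx":0.02,"ty":0,"tz":2,"roll":0},{"fingers":-1,"tx":0.02,"ty":0,"tz":2.35,"roll":0}]'; python3 - <<'E'
from h import *
st()
E
python3 -m crank '[{"fingers":-1,"tx":0,"ty":0,"tz":0,"roll":0},{"fingers":-1,"tx":0,"ty":0,"tz":-0.4,"roll":0},{"fingers":-1,"tx":0,"ty":0,"tz":-0.8,"roll":0},{"fingers":-1,"tx":0,"ty":0,"tz":-1.2,"roll":0},{"fingers":-1,"tx":0,"ty":0,"tz":-1.6,"roll":0},{"fingers":-1,"tx":0,"ty":0,"tz":-2,"roll":0},{"fingers":-1,"tx":0,"ty":0,"tz":-2.4,"roll":0},{"fingers":-1,"tx":0,"ty":0,"tz":-2.7,"roll":0}]'; python3 -m crank '[{"fingers":-1,"tx":0,"ty":0,"tz":0,"roll":0},{"fingers":-1,"tx":0,"ty":0,"tz":0.4,"roll":0},{"fingers":-1,"tx":0,"ty":0,"tz":0.8,"roll":0},{"fingers":-1,"tx":0,"ty":0,"tz":1.2,"roll":0},{"fingers":-1,"tx":0,"ty":0,"tz":1.6,"roll":0},{"fingers":-1,"tx":0,"ty":0,"tz":2,"roll":0},{"fingers":-1,"tx":0,"ty":0,"tz":2.4,"roll":0},{"fingers":-1,"tx":0,"ty":0,"tz":2.6,"roll":0}]'
```

```text
time: 30.45
tool_pos: [0.5945, -0.1256, 0.1626]
tool_rot: [-0.249, 1.564, -0.242]
contact_force: [-0.9, 2.6, 14.7]
opening: 0.0216
t 30.45 tcp [ 0.5945 -0.1256  0.1626] F [-0.9  2.6 14.7] op 0.0216 q [-0.33  0.57  1.42  0.    1.15 -1.91]
time: 31.45
tool_pos: [0.4864, -0.1265, 0.1625]
tool_rot: [-0.223, 1.562, -0.216]
contact_force: [1.6, 4.4, 18.5]
opening: 0.0221
time: 32.45
tool_pos: [0.5909, -0.1259, 0.1626]
tool_rot: [-0.287, 1.563, -0.28]
contact_force: [0.2, 2.2, 15.0]
opening: 0.0215
```

```bash
python3 -m crank '[{"fingers":-1,"tx":-0.5,"ty":0,"tz":0,"roll":0},{"fingers":-1,"tx":-1,"ty":0,"tz":0,"roll":0},{"fingers":-1,"tx":-1,"ty":0.5,"tz":-1,"roll":1},{"fingers":-1,"tx":-1,"ty":1,"tz":-2,"roll":2},{"fingers":-1,"tx":-1,"ty":1.4,"tz":-3,"roll":3},{"fingers":-1,"tx":-1,"ty":1.5,"tz":-3.9,"roll":4},{"fingers":-1,"tx":-1,"ty":1.5,"tz":-3.9,"roll":5},{"fingers":-1,"tx":-1,"ty":1.5,"tz":-3.9,"roll":6}]'; python3 -m crank '[{"fingers":-1,"tx":0,"ty":0,"tz":0,"roll":1},{"fingers":-1,"tx":0,"ty":0,"tz":0,"roll":2},{"fingers":-1,"tx":0,"ty":0,"tz":0,"roll":3},{"fingers":-1,"tx":0,"ty":0,"tz":0,"roll":3},{"fingers":-1,"tx":0,"ty":0,"tz":0,"roll":3},{"fingers":-1,"tx":0,"ty":0,"tz":0,"roll":3},{"fingers":-1,"tx":0,"ty":0,"tz":0,"roll":3},{"fingers":-1,"tx":0,"ty":0,"tz":0,"roll":3}]'; python3 - <<'E'
from h import *
st(); plan(.4335,-.064,.182,.4)
p,d=read_camera("side"); X=cloud("side",d); comps(X,.055,.09)
cv2.imwrite("pics/r1.png",cv2.resize(p[150:290,270:430,::-1],None,fx=4,fy=4,interpolation=cv2.INTER_CUBIC))
E
```

```text
time: 33.45
tool_pos: [0.4313, -0.0666, 0.1991]
tool_rot: [-0.533, 1.57, -1.579]
contact_force: [-0.7, 0.3, -4.7]
opening: 0.0216
time: 34.45
tool_pos: [0.4318, -0.0667, 0.1992]
tool_rot: [0.077, 1.571, -1.487]
contact_force: [0.1, -0.2, -5.3]
opening: 0.0217
t 34.45 tcp [ 0.4318 -0.0667  0.1992] F [ 0.1 -0.2 -5.3] op 0.0217 q [-0.33  0.24  1.83 -0.    1.07 -0.34]
plan tx ty tz [ 0.43  0.04 -0.07] roll 0.0 or -18.0 q6 -0.34 jaw 0.4 tcp [ 0.4318 -0.0667  0.1992] t 34.45
[110.8 105.3] 1999 ctr [1661.5  117.7] size [  31.7 1033.1] ang 0.1 z med/max [0.0728 0.09  ]
[416.  164.3] 80 ctr [ 518.4 -345.4] size [51.6 21.3] ang 57.2 z med/max [0.0811 0.0898]
[272. 179.] 267 ctr [800.7  47.3] size [97.2 46.1] ang 57.5 z med/max [0.074  0.0899]
[273.9 194.3] 236 ctr [747.4  80.7] size [102.9  50.9] ang 58.1 z med/max [0.0732 0.0899]
[360.3 191.9] 236 ctr [ 556.6 -126.7] size [110.3  34.6] ang 0.9 z med/max [0.069  0.0751]
[419.6 186.6] 43 ctr [ 448.7 -281.2] size [17.9 39.6] ang 57.6 z med/max [0.0616 0.0686]
[404.  196.3] 120 ctr [ 456.7 -208.6] size [20.5 83.5] ang 71.7 z med/max [0.0626 0.0725]
[319.7 228.5] 487 ctr [545.   77.9] size [ 47.5 158.7] ang 87.9 z med/max [0.0718 0.0813]
[369.1 229.1] 486 ctr [433.1 -20.4] size [143.4  34.7] ang 89.6 z med/max [0.0715 0.0829]
[228.4 241.4] 207 ctr [676.6 305. ] size [65.7 34.5] ang 62.5 z med/max [0.073 0.09 ]
```

View pics/r1.png

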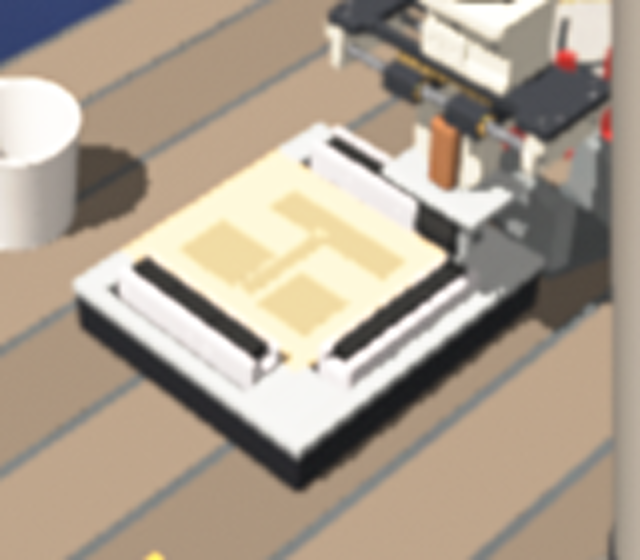

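```bash
python3 -m crank '[{"fingers":-1,"tx":0.4,"ty":0.04,"tz":-0.07,"roll":0},{"fingers":-1,"tx":0.6,"ty":0.04,"tz":-0.07,"roll":0},{"fingers":-1,"tx":0.75,"ty":0.04,"tz":-0.07,"roll":0},{"fingers":-1,"tx":0.85,"ty":0.04,"tz":-0.07,"roll":0},{"fingers":-1,"tx":0.92,"ty":0.04,"tz":-0.07,"roll":0},{"fingers":-1,"tx":0.98,"ty":0.04,"tz":-0.07,"roll":0},{"fingers":-1,"tx":0.98,"ty":0.04,"tz":-0.07,"roll":0},{"fingers":-1,"tx":0.98,"ty":0.04,"tz":-0.07,"roll":0}]'; python3 - <<'E'
from h import *
st();plan(.4335,-.064,.16,.4)
E
```

```text
time: 35.5
tool_pos: [0.4336, -0.0643, 0.1624]
tool_rot: [0.841, 1.568, -0.722]
contact_force: [-7.5, 0.7, 23.4]
opening: 0.0215
t 35.5 tcp [ 0.4336 -0.0643  0.1624] F [-7.5  0.7 23.4] op 0.0215 q [-0.32  0.29  1.88 -0.    0.97 -0.33]
plan tx ty tz [ 0.06 -0.   -0.01] roll 0.0 or -18.0 q6 -0.33 jaw 0.4 tcp [ 0.4336 -0.0643  0.1624] t 35.5
```

```bash
python3 -m crank '[{"fingers":-1,"tx":0,"ty":0,"tz":0.35,"roll":0},{"fingers":-1,"tx":0,"ty":0,"tz":0,"roll":0},{"fingers":-1,"tx":0,"ty":0,"tz":-0.4,"roll":0},{"fingers":-1,"tx":0,"ty":0,"tz":-0.8,"roll":0},{"fingers":-1,"tx":0,"ty":0,"tz":-1.2,"roll":0},{"fingers":-1,"tx":0,"ty":0,"tz":-1.6,"roll":0},{"fingers":-1,"tx":0,"ty":0,"tz":-2,"roll":0},{"fingers":-1,"tx":0,"ty":0,"tz":-2.45,"roll":0}]'; python3 -m crank '[{"fingers":-1,"tx":0,"ty":0,"tz":0,"roll":0},{"fingers":-1,"tx":0,"ty":0,"tz":0.4,"roll":0},{"fingers":-1,"tx":0,"ty":0,"tz":0.8,"roll":0},{"fingers":-1,"tx":0,"ty":0,"tz":1.2,"roll":0},{"fingers":-1,"tx":0,"ty":0,"tz":1.6,"roll":0},{"fingers":-1,"tx":0,"ty":0,"tz":2,"roll":0},{"fingers":-1,"tx":0,"ty":0,"tz":2.4,"roll":0},{"fingers":-1,"tx":0,"ty":0,"tz":2.7,"roll":0}]'; python3 -m crank '[{"fingers":-1,"tx":0,"ty":0,"tz":0,"roll":0},{"fingers":-1,"tx":0,"ty":0,"tz":-0.4,"roll":0},{"fingers":-1,"tx":0,"ty":0,"tz":-0.8,"roll":0},{"fingers":-1,"tx":0,"ty":0,"tz":-1.2,"roll":0},{"fingers":-1,"tx":0,"ty":0,"tz":-1.6,"roll":0},{"fingers":-1,"tx":0,"ty":0,"tz":-2,"roll":0},{"fingers":-1,"tx":0,"ty":0,"tz":-2.4,"roll":0},{"fingers":-1,"tx":0,"ty":0,"tz":-2.6,"roll":0}]';python3 -m crank '[{"fingers":-1,"tx":-0.5,"ty":0,"tz":0,"roll":0},{"fingers":-1,"tx":-1,"ty":0,"tz":0,"roll":0},{"fingers":-1,"tx":-1,"ty":0.7,"tz":-0.5,"roll":-1},{"fingers":-1,"tx":-1,"ty":1.4,"tz":-1.2,"roll":-2},{"fingers":-1,"tx":-1,"ty":1.6,"tz":-1.2,"roll":-3},{"fingers":-1,"tx":-1,"ty":1.6,"tz":-1.2,"roll":-4},{"fingers":-1,"tx":-1,"ty":1.6,"tz":-1.2,"roll":-5},{"fingers":-1,"tx":-1,"ty":1.6,"tz":-1.2,"roll":-6}]'; python3 - <<'E'
from h import *
st();plan(.498,.083,.182,90.4)
E
```

```text
time: 36.5
tool_pos: [0.4342, 0.034, 0.1624]
tool_rot: [1.266, 1.565, -0.298]
contact_force: [-3.7, -1.9, 16.4]
opening: 0.0217
time: 37.5
tool_pos: [0.435, -0.0749, 0.1625]
tool_rot: [1.226, 1.565, -0.338]
contact_force: [-3.7, 1.5, 16.9]
opening: 0.0215
time: 38.5
tool_pos: [0.4346, 0.0304, 0.1625]
tool_rot: [1.369, 1.565, -0.194]
contact_force: [-2.6, -1.4, 17.4]
opening: 0.0216
time: 39.5
tool_pos: [0.4965, 0.0786, 0.1996]
tool_rot: [-2.876, 1.571, 2.897]
contact_force: [-0.8, 0.9, -4.0]
opening: 0.0216
t 39.5 tcp [0.4965 0.0786 0.1996] F [-0.8  0.9 -4. ] op 0.0216 q [ 0.    0.35  1.66  0.    1.13 -1.06]
plan tx ty tz [ 0.44  0.11 -0.02] roll -2.97 or 15.03 q6 -1.06 jaw 60.7 tcp [0.4965 0.0786 0.1996] t 39.5
```

Now the left bar.

```bash
python3 -m crank '[{"fingers":-1,"tx":0,"ty":0.11,"tz":0,"roll":-1},{"fingers":-1,"tx":0,"ty":0.11,"tz":-0.02,"roll":-2},{"fingers":-1,"tx":0.2,"ty":0.11,"tz":-0.02,"roll":-2.97},{"fingers":-1,"tx":0.44,"ty":0.11,"tz":-0.02,"roll":-2.97},{"fingers":-1,"tx":0.44,"ty":0.11,"tz":-0.02,"roll":-2.97},{"fingers":-1,"tx":0.44,"ty":0.11,"tz":-0.02,"roll":-2.97},{"fingers":-1,"tx":0.44,"ty":0.11,"tz":-0.02,"roll":-2.97},{"fingers":-1,"tx":0.44,"ty":0.11,"tz":-0.02,"roll":-2.97}]'; python3 - <<'E'
from h import *
st();plan(.498,.083,.16,90.4)
E
```

```text
time: 40.5
tool_pos: [0.4981, 0.0828, 0.1826]
tool_rot: [-0.155, 1.57, -0.154]
contact_force: [-0.1, 0.5, -5.1]
opening: 0.0218
t 40.5 tcp [0.4981 0.0828 0.1826] F [-0.1  0.5 -5.1] op 0.0218 q [ 0.01  0.37  1.68 -0.    1.08 -1.56]
plan tx ty tz [ 0.57  0.   -0.  ] roll -0.03 or 17.97 q6 -1.56 jaw 90.1 tcp [0.4981 0.0828 0.1826] t 40.5
```

```bash
python3 -m crank '[{"fingers":-1,"tx":0.2,"ty":0,"tz":0,"roll":0},{"fingers":-1,"tx":0.35,"ty":0,"tz":0,"roll":0},{"fingers":-1,"tx":0.45,"ty":0,"tz":0,"roll":0},{"fingers":-1,"tx":0.5,"ty":0,"tz":0,"roll":0},{"fingers":-1,"tx":0.58,"ty":0,"tz":0,"roll":0},{"fingers":-1,"tx":0.58,"ty":0,"tz":0,"roll":0},{"fingers":-1,"tx":0.58,"ty":0,"tz":0,"roll":0},{"fingers":-1,"tx":0.58,"ty":0,"tz":0,"roll":0}]'; python3 -m crank '[{"fingers":-1,"tx":0,"ty":0,"tz":-0.3,"roll":0},{"fingers":-1,"tx":0,"ty":0,"tz":0,"roll":0},{"fingers":-1,"tx":0,"ty":0,"tz":0.4,"roll":0},{"fingers":-1,"tx":0,"ty":0,"tz":0.8,"roll":0},{"fingers":-1,"tx":0,"ty":0,"tz":1.2,"roll":0},{"fingers":-1,"tx":0,"ty":0,"tz":1.6,"roll":0},{"fingers":-1,"tx":0,"ty":0,"tz":2,"roll":0},{"fingers":-1,"tx":0,"ty":0,"tz":2.35,"roll":0}]'
python3 -m crank '[{"fingers":-1,"tx":0,"ty":0,"tz":0,"roll":0},{"fingers":-1,"tx":0,"ty":0,"tz":-0.4,"roll":0},{"fingers":-1,"tx":0,"ty":0,"tz":-0.8,"roll":0},{"fingers":-1,"tx":0,"ty":0,"tz":-1.2,"roll":0},{"fingers":-1,"tx":0,"ty":0,"tz":-1.6,"roll":0},{"fingers":-1,"tx":0,"ty":0,"tz":-2,"roll":0},{"fingers":-1,"tx":0,"ty":0,"tz":-2.4,"roll":0},{"fingers":-1,"tx":0,"ty":0,"tz":-2.65,"roll":0}]'; python3 -m crank '[{"fingers":-1,"tx":0,"ty":0,"tz":0,"roll":0},{"fingers":-1,"tx":0,"ty":0,"tz":0.4,"roll":0},{"fingers":-1,"tx":0,"ty":0,"tz":0.8,"roll":0},{"fingers":-1,"tx":0,"ty":0,"tz":1.2,"roll":0},{"fingers":-1,"tx":0,"ty":0,"tz":1.6,"roll":0},{"fingers":-1,"tx":0,"ty":0,"tz":2,"roll":0},{"fingers":-1,"tx":0,"ty":0,"tz":2.4,"roll":0},{"fingers":-1,"tx":0,"ty":0,"tz":2.6,"roll":0}]'; python3 -m crank '[{"fingers":-1,"tx":-0.5,"ty":0,"tz":0,"roll":0},{"fingers":-1,"tx":-1,"ty":0,"tz":0,"roll":0},{"fingers":-1,"tx":-1,"ty":-1.2,"tz":-0.4,"roll":0},{"fingers":-1,"tx":-1,"ty":-2.4,"tz":-0.8,"roll":0},{"fingers":-1,"tx":-1,"ty":-3.6,"tz":-1.4,"roll":0.5},{"fingers":-1,"tx":-1,"ty":-4.8,"tz":-2,"roll":1},{"fingers":-1,"tx":-1,"ty":-6,"tz":-2.6,"roll":1.5},{"fingers":-1,"tx":-1,"ty":-7,"tz":-3,"roll":1.7}]'; python3 - <<'E'
from h import *
st();plan(.4474,-.2426,.2,73.4)
p,d=read_camera("side"); np.savez("side2.npz",p=p,d=d); X=cloud("side",d); comps(X,.055,.09); 
E
```

```text
time: 41.5
tool_pos: [0.5009, 0.0828, 0.1625]
tool_rot: [-0.005, 1.562, -0.004]
contact_force: [1.0, 0.2, 17.6]
opening: 0.0218
time: 42.5
tool_pos: [0.5944, 0.0829, 0.1625]
tool_rot: [-0.029, 1.564, -0.027]
contact_force: [-1.8, -0.6, 14.7]
opening: 0.0216
time: 43.5
tool_pos: [0.4885, 0.0829, 0.1625]
tool_rot: [0.004, 1.561, 0.006]
contact_force: [1.5, 0.7, 16.5]
opening: 0.0217
time: 44.5
tool_pos: [0.5927, 0.0829, 0.1625]
tool_rot: [-0.008, 1.563, -0.006]
contact_force: [-1.3, -0.4, 15.5]
opening: 0.0217
time: 45.5
tool_pos: [0.4689, -0.1987, 0.1987]
tool_rot: [3.091, 1.57, 2.794]
contact_force: [0.4, -0.3, -4.8]
opening: 0.0217
t 45.5 tcp [ 0.4689 -0.1987  0.1987] F [ 0.4 -0.3 -4.8] op 0.0217 q [-0.55  0.36  1.65 -0.    1.13 -1.82]
plan tx ty tz [-0.03 -1.21 -0.19] roll -0.05 or 17.95 q6 -1.82 jaw 72.9 tcp [ 0.4689 -0.1987  0.1987] t 45.5
[110.1 105.6] 1991 ctr [1663.6  118. ] size [1035.2   34.5] ang 89.9 z med/max [0.073 0.09 ]
[272.1 178.8] 270 ctr [800.1  47.7] size [97.2 48.5] ang 57.6 z med/max [0.0741 0.0898]
[367.2 195.2] 412 ctr [ 548.3 -126.5] size [155.4  36.5] ang 0.0 z med/max [0.0694 0.0757]
[274.  194.5] 232 ctr [748.5  80.1] size [102.5  48.8] ang 58.5 z med/max [0.0719 0.09  ]
[403.  195.4] 127 ctr [ 457.  -208.5] size [22.4 83.7] ang 73.5 z med/max [0.0621 0.0726]
[320.  228.6] 482 ctr [536.7  76.8] size [142.9  47.3] ang 0.9 z med/max [0.0695 0.0759]
[368.9 229.2] 478 ctr [433.  -20.3] size [144.5  34.9] ang 89.6 z med/max [0.0696 0.076 ]
[228.4 241.3] 212 ctr [675.5 304.9] size [65.5 33.9] ang 64.3 z med/max [0.0728 0.0898]
```

```bash
python3 -m crank '[{"fingers":-1,"tx":0,"ty":-0.6,"tz":-0.1,"roll":-0.05},{"fingers":-1,"tx":0,"ty":-1.21,"tz":-0.19,"roll":-0.05},{"fingers":-1,"tx":0,"ty":-1.21,"tz":-0.19,"roll":-0.05},{"fingers":-1,"tx":0,"ty":-1.21,"tz":-0.19,"roll":-0.05},{"fingers":-1,"tx":0.5,"ty":-1.21,"tz":-0.19,"roll":-0.05},{"fingers":-1,"tx":1,"ty":-1.21,"tz":-0.19,"roll":-0.05},{"fingers":-1,"tx":1.4,"ty":-1.21,"tz":-0.19,"roll":-0.05},{"fingers":-1,"tx":1.4,"ty":-1.21,"tz":-0.19,"roll":-0.05}]'; python3 - <<'E'
from h import *
st();plan(.4474,-.2426,.099,73.4)
E
```

```text
time: 46.55
tool_pos: [0.4495, -0.2409, 0.1428]
tool_rot: [-1.282, 1.57, -1.567]
contact_force: [-0.5, -1.7, -5.3]
opening: 0.0215
t 46.55 tcp [ 0.4495 -0.2409  0.1428] F [-0.5 -1.7 -5.3] op 0.0215 q [-0.64  0.43  1.72 -0.    0.99 -1.93]
plan tx ty tz [ 1.1  -0.05 -0.04] roll 0.03 or -17.97 q6 -1.93 jaw 73.7 tcp [ 0.4495 -0.2409  0.1428] t 46.55
```

```bash
python3 -m crank '[{"fingers":-1,"tx":0.3,"ty":-0.05,"tz":-0.04,"roll":0.03},{"fingers":-1,"tx":0.55,"ty":-0.05,"tz":-0.04,"roll":0.03},{"fingers":-1,"tx":0.75,"ty":-0.05,"tz":-0.04,"roll":0.03},{"fingers":-1,"tx":0.9,"ty":-0.05,"tz":-0.04,"roll":0.03},{"fingers":-1,"tx":1,"ty":-0.05,"tz":-0.04,"roll":0.03},{"fingers":-1,"tx":1.08,"ty":-0.05,"tz":-0.04,"roll":0.03},{"fingers":-1,"tx":1.1,"ty":-0.05,"tz":-0.04,"roll":0.03},{"fingers":-1,"tx":1.1,"ty":-0.05,"tz":-0.04,"roll":0.03}]'; python3 - <<'E'
from h import *
st();plan(.4474,-.2426,.097,73.4)
E
```

```text
time: 47.55
tool_pos: [0.447, -0.2428, 0.0993]
tool_rot: [-0.46, 1.57, -0.751]
contact_force: [0.1, -0.5, -5.8]
opening: 0.0221
t 47.55 tcp [ 0.447  -0.2428  0.0993] F [ 0.1 -0.5 -5.8] op 0.0221 q [-0.65  0.49  1.77 -0.    0.88 -1.93]
plan tx ty tz [0.06 0.01 0.01] roll -0.01 or 17.99 q6 -1.93 jaw 73.3 tcp [ 0.447  -0.2428  0.0993] t 47.55
```

```bash
python3 -m crank '[{"fingers":-1,"tx":0.03,"ty":0.01,"tz":0,"roll":0},{"fingers":-1,"tx":0.06,"ty":0.01,"tz":0,"roll":0},{"fingers":-1,"tx":0.08,"ty":0.01,"tz":0,"roll":0},{"fingers":-1,"tx":0.1,"ty":0.01,"tz":0,"roll":0},{"fingers":-1,"tx":0.1,"ty":0.01,"tz":0,"roll":0},{"fingers":-1,"tx":0.1,"ty":0.01,"tz":0,"roll":0},{"fingers":-1,"tx":0.1,"ty":0.01,"tz":0,"roll":0},{"fingers":-1,"tx":0.1,"ty":0.01,"tz":0,"roll":0}]'; python3 - <<'E'
from h import *
st()
E
```

```text
time: 48.55
tool_pos: [0.4472, -0.2424, 0.0978]
tool_rot: [-0.486, 1.569, -0.777]
contact_force: [-7.0, 5.8, 19.3]
opening: 0.0218
t 48.55 tcp [ 0.4472 -0.2424  0.0978] F [-7.   5.8 19.3] op 0.0218 q [-0.65  0.49  1.77 -0.    0.88 -1.93]
```

```bash
python3 -m crank '[{"fingers":-1,"tx":-0.04,"ty":0,"tz":0,"roll":0},{"fingers":-0.3,"tx":-0.04,"ty":0,"tz":0,"roll":0},{"fingers":0,"tx":-0.04,"ty":0,"tz":0,"roll":0},{"fingers":0.2,"tx":-0.04,"ty":0,"tz":0,"roll":0},{"fingers":0.2,"tx":-0.04,"ty":0,"tz":0,"roll":0},{"fingers":0.2,"tx":-1,"ty":0,"tz":0,"roll":0},{"fingers":0.2,"tx":-2.2,"ty":0,"tz":0,"roll":0},{"fingers":0.2,"tx":-3,"ty":0,"tz":0,"roll":0}]'; python3 -m crank '[{"fingers":0.2,"tx":-0.5,"ty":1.5,"tz":-0.5,"roll":0},{"fingers":0.2,"tx":-0.5,"ty":3,"tz":-0.5,"roll":0},{"fingers":0.2,"tx":-0.5,"ty":3.8,"tz":-0.8,"roll":0},{"fingers":0.2,"tx":-0.5,"ty":3.8,"tz":-0.8,"roll":0},{"fingers":0.2,"tx":-0.5,"ty":3.8,"tz":-0.8,"roll":0},{"fingers":0.2,"tx":-0.5,"ty":3.8,"tz":-0.8,"roll":0},{"fingers":0.2,"tx":-0.5,"ty":3.8,"tz":-0.8,"roll":0},{"fingers":0.2,"tx":-0.5,"ty":3.8,"tz":-0.8,"roll":0}]'; python3 - <<'E'
from h import *
st()
for n in ("top","side"):
    p,d=read_camera(n); np.savez(f"{n}3.npz",p=p,d=d); X=cloud(n,d); hsv=cv2.cvtColor(p,cv2.COLOR_RGB2HSV)
    near=(abs(X[...,0]-.445)<.07)&(abs(X[...,1]+.25)<.06)
    for z0,z1,nm in((.119,.135,"stemtop"),(.064,.078,"flange")):
        m=near&(X[...,2]>z0)&(X[...,2]<z1)
        if nm=="stemtop": m&=(hsv[...,1]>90)
        q=X[m]
        if len(q)>5: r_=cv2.minAreaRect((q[:,:2]*1000).astype(np.float32)); print(n,nm,len(q),np.round(r_[0],1),np.round(r_[1],1),round(r_[2],1),(q.mean(0)*1000).round(1))
    comps(X,.055,.09)
a=cv2.resize(np.load("top3.npz")["p"][175:265,280:480,::-1],(800,360),interpolation=cv2.INTER_CUBIC); cv2.imwrite("pics/t3.png",a)
E
```

```text
time: 49.55
tool_pos: [0.4474, -0.2427, 0.2173]
tool_rot: [-0.381, 1.569, -0.673]
contact_force: [-0.5, -0.6, -0.1]
opening: 0.055
time: 50.55
tool_pos: [0.46, -0.0882, 0.2351]
tool_rot: [-2.622, 1.571, -2.915]
contact_force: [0.4, 0.1, 0.1]
opening: 0.0553
t 50.55 tcp [ 0.46   -0.0882  0.2351] F [0.4 0.1 0.1] op 0.0553 q [-0.35  0.25  1.7  -0.    1.19 -1.63]
top stemtop 78 [ 445.9 -243.8] [19.6 36.4] 73.4 [ 445.1 -243.5  125.6]
top flange 206 [ 443.2 -261. ] [62.2 78.8] 74.2 [ 435.1 -268.5   69.4]
[300.7 132.6] 162 ctr [794.2  63.4] size [62.6 96.4] ang 4.7 z med/max [0.0728 0.0895]
[303.8 155.9] 41 ctr [730.9  53.6] size [17.4 76.6] ang 12.2 z med/max [0.0735 0.09  ]
[235.2 173. ] 54 ctr [675.2 279.7] size [20.  59.7] ang 38.0 z med/max [0.072  0.0895]
[361.2 193.9] 54 ctr [ 600.  -128.5] size [28.1 25.5] ang 89.4 z med/max [0.0691 0.0743]
[296.4 214.3] 414 ctr [538.6  78.1] size [ 32.1 139.1] ang 89.9 z med/max [0.0696 0.0775]
[430.5 216.9] 131 ctr [ 522.2 -350.1] size [114.5  28.2] ang 42.9 z med/max [0.0767 0.0898]
[406.7 244.8] 252 ctr [ 443.2 -261.5] size [62.5 79. ] ang 73.4 
[... 454 characters left out ...]
180 ctr [ 535.  -332.2] size [71.6 28. ] ang 39.9 z med/max [0.0738 0.09  ]
[271.9 178.9] 264 ctr [801.2  46.7] size [97.3 46.5] ang 57.1 z med/max [0.0735 0.09  ]
[274.  194.4] 242 ctr [746.5  80.8] size [102.4  48.3] ang 59.8 z med/max [0.0739 0.0899]
[367.5 195.3] 412 ctr [ 542.1 -126.7] size [144.2  36. ] ang 0.0 z med/max [0.0692 0.0767]
[408.1 193.7] 317 ctr [ 451.7 -227. ] size [59.4 83.8] ang 74.9 z med/max [0.0696 0.0894]
[319.8 228.6] 486 ctr [537.5  76.2] size [144.2  47.6] ang 0.3 z med/max [0.0696 0.0755]
[368.8 229.3] 487 ctr [438.1 -19.4] size [ 45.2 142.9] ang 0.8 z med/max [0.0696 0.0753]
[228.4 241.2] 205 ctr [677.2 304.9] size [65.8 36. ] ang 62.1 z med/max [0.0733 0.0899]
```

View pics/t3.png

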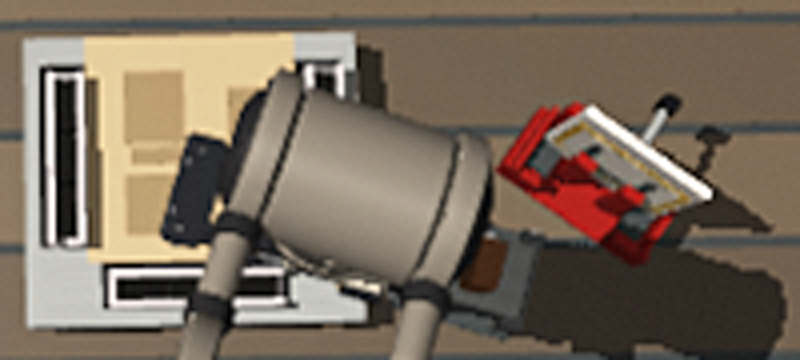

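```bash
python3 - <<'E'
from h import *
off=np.array([0,.003,0])
for n in("top","side"):
    D=np.load(f"{n}0.npz"); X=cloud(n,D["d"]); hsv=cv2.cvtColor(D["p"],cv2.COLOR_RGB2HSV)
    nb=(X[...,0]>.42)&(X[...,0]<.64)&(X[...,1]>-.46)&(X[...,1]<-.27)
    q=X[nb&(X[...,2]>.163)&(X[...,2]<.185)&(hsv[...,1]<70)]; r=cv2.minAreaRect((q[:,:2]*1000).astype(np.float32)); print(n,"top edge",len(q),np.round(r[0],1),np.round(r[1],1),round(r[2],1),q.mean(0).round(4))
    q=X[nb&(X[...,2]>.012)]; r=cv2.minAreaRect((q[:,:2]*1000).astype(np.float32)); print("all",np.round(r[0],1),np.round(r[1],1),r[2])
    q=X[nb&(X[...,2]>.09)&(X[...,2]<.15)&(hsv[...,2]<60)&(X[...,0]>.55)]; print("tab",len(q),q.mean(0).round(4) if len(q) else 0, q[:,2].max() if len(q) else 0)
    q=X[nb&(X[...,2]>.012)&(X[...,2]<.11)&((hsv[...,0]<6)|(hsv[...,0]>172))&(hsv[...,1]>120)]; r=cv2.minAreaRect((q[:,:2]*1000).astype(np.float32)); print("red",len(q),np.round(r[0],1),np.round(r[1],1),round(r[2],1))
e1=ray("top",427.5,202,.17);e2=ray("top",458,223.75,.17);print("edge ends",e1,e2,np.linalg.norm(e1-e2),"yaw of y-axis",np.degrees(np.arctan2(*(e1-e2)[1::-1])))
for z in(.125,.131): print("tab ray",z,ray("top",446.75,200.75,z))
img=[cv2.resize(np.load(f"{n}0.npz")["p"][s][...,::-1],(400,400),interpolation=cv2.INTER_CUBIC) for n,s in(("top",np.s_[185:245,405:465]),("side",np.s_[130:190,390:450]))]
cv2.imwrite("pics/bd.png",np.hstack(img))
E
```

```text
top top edge 110 [ 525.4 -356.4] [106.7  10.4] 54.6 [ 0.5246 -0.3568  0.1693]
all [ 511.  -331.6] [145.7 164.4] 15.630471229553223
tab 18 [ 0.5673 -0.388   0.1251] 0.13183444430896962
red 339 [ 514.1 -349.7] [139.8  59.6] 51.3
side top edge 99 [ 522.5 -355.3] [108.7  19.2] 55.0 [ 0.5225 -0.3537  0.168 ]
all [ 480.7 -319.9] [142.8 150.2] 49.23497772216797
tab 0 0 0
red 422 [ 492.  -325.4] [145.9 113.3] 43.1
edge ends [ 0.55601855 -0.31575661  0.17      ] [ 0.48995326 -0.40283268  0.17      ] 0.10930171943476603 yaw of y-axis 52.81212539272657
tab ray 0.125 [ 0.56665797 -0.38807535  0.125     ]
tab ray 0.131 [ 0.56567609 -0.3861386   0.131     ]
```

View pics/bd.png

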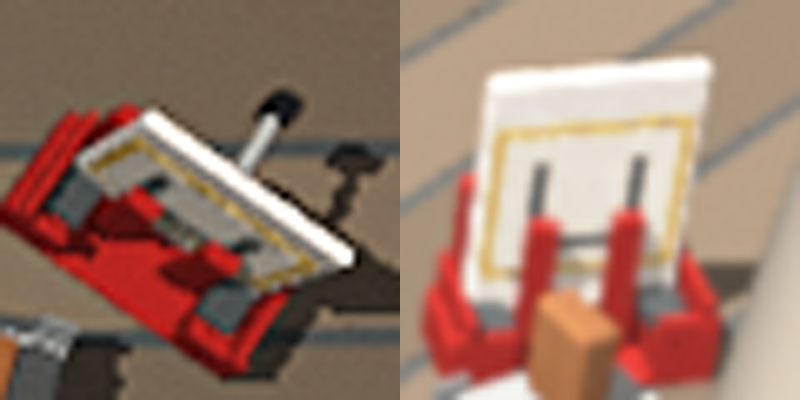

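```bash
python3 - <<'E'
from h import *
plan(.5668,-.3862,.235,53.5)
E
```

```text
plan tx ty tz [ 0.   -6.37  4.7 ] roll 1.98 or -16.02 q6 -1.63 jaw 73.3 tcp [ 0.4601 -0.0879  0.2351] t 50.65
```

```bash
python3 -m crank '[{"fingers":-0.1,"tx":0,"ty":-0.8,"tz":0.6,"roll":0.3},{"fingers":-0.1,"tx":0,"ty":-1.6,"tz":1.2,"roll":0.6},{"fingers":-0.1,"tx":0,"ty":-2.6,"tz":1.9,"roll":0.9},{"fingers":-0.1,"tx":0,"ty":-3.6,"tz":2.6,"roll":1.2},{"fingers":-0.1,"tx":0,"ty":-4.6,"tz":3.4,"roll":1.6},{"fingers":-0.1,"tx":0,"ty":-5.5,"tz":4.1,"roll":2},{"fingers":-0.1,"tx":0,"ty":-6.37,"tz":4.7,"roll":2},{"fingers":-0.1,"tx":0,"ty":-6.37,"tz":4.7,"roll":2}]'; python3 -m crank '[{"fingers":-0.1,"tx":0,"ty":0,"tz":0,"roll":0},{"fingers":-0.1,"tx":0,"ty":0,"tz":0,"roll":0},{"fingers":-0.1,"tx":0,"ty":0,"tz":0,"roll":0},{"fingers":-0.1,"tx":0,"ty":0,"tz":0,"roll":0},{"fingers":-0.1,"tx":0,"ty":0,"tz":0,"roll":0.0},{"fingers":-0.1,"tx":0,"ty":0,"tz":0,"roll":0},{"fingers":-0.1,"tx":0,"ty":0,"tz":0,"roll":0},{"fingers":-0.1,"tx":0,"ty":0,"tz":0,"roll":0}]' ;python3 - <<'E'
from h import *
st();plan(.5668,-.3862,.127,53.5); print(rot().round(2))
E
```

```text
time: 51.65
tool_pos: [0.5666, -0.3884, 0.2335]
tool_rot: [-2.694, 1.57, 2.946]
contact_force: [0.2, 1.1, 0.3]
opening: 0.0417
time: 52.65
tool_pos: [0.5668, -0.3858, 0.2351]
tool_rot: [-1.795, 1.571, -2.436]
contact_force: [-0.0, 0.2, -0.2]
opening: 0.0414
t 52.65 tcp [ 0.5668 -0.3858  0.2351] F [-0.   0.2 -0.2] op 0.0414 q [-0.71  0.66  1.04 -0.    1.44 -1.64]
plan tx ty tz [ 2.7  -0.01  0.01] roll -0.02 or 17.98 q6 -1.64 jaw 53.3 tcp [ 0.5668 -0.3858  0.2351] t 52.65
[[-0.   0.6  0.8]
 [-0.   0.8 -0.6]
 [-1.  -0.  -0. ]]
```

```bash
python3 -m crank '[{"fingers":-0.1,"tx":0.8,"ty":0,"tz":0.05,"roll":0},{"fingers":-0.1,"tx":1.6,"ty":0,"tz":0.05,"roll":0},{"fingers":-0.1,"tx":2.2,"ty":0,"tz":0.05,"roll":0},{"fingers":-0.1,"tx":2.7,"ty":0,"tz":0.05,"roll":0},{"fingers":-0.1,"tx":2.7,"ty":0,"tz":0.05,"roll":0.0},{"fingers":-0.1,"tx":2.7,"ty":0,"tz":0.05,"roll":0},{"fingers":-0.1,"tx":2.7,"ty":0,"tz":0.05,"roll":0},{"fingers":-0.1,"tx":2.7,"ty":0,"tz":0.05,"roll":0}]' 12; python3 -m crank '[{"fingers":-1,"tx":0,"ty":0,"tz":0,"roll":0},{"fingers":-1,"tx":0,"ty":0,"tz":0,"roll":0},{"fingers":-1,"tx":0,"ty":0,"tz":0,"roll":0},{"fingers":-1,"tx":0,"ty":0,"tz":0,"roll":0},{"fingers":-1,"tx":0,"ty":0,"tz":0,"roll":0.0},{"fingers":-1,"tx":0,"ty":0,"tz":0,"roll":0},{"fingers":-1,"tx":0,"ty":0,"tz":0,"roll":0},{"fingers":-1,"tx":0,"ty":0,"tz":0,"roll":0}]' ;python3 - <<'E'
from h import *
st()
p,d=read_camera("top");np.savez("top4.npz",p=p,d=d)
E
```

```text
time: 53.65
tool_pos: [0.5687, -0.3871, 0.1281]
tool_rot: [-0.122, 1.569, -0.763]
contact_force: [0.1, 0.4, -0.2]
opening: 0.0413
time: 54.65
tool_pos: [0.5684, -0.387, 0.1272]
tool_rot: [-0.984, 1.571, -1.625]
contact_force: [-1.1, -0.6, -0.4]
opening: 0.0125
t 54.65 tcp [ 0.5684 -0.387   0.1272] F [-1.1 -0.6 -0.4] op 0.0125 q [-0.71  0.74  1.18 -0.    1.22 -1.64]
```

```bash
python3 -m crank '[{"fingers":-1,"tx":-0.08,"ty":0,"tz":0.02,"roll":0},{"fingers":-1,"tx":-0.16,"ty":0,"tz":0.03,"roll":0},{"fingers":-1,"tx":-0.24,"ty":0,"tz":0.04,"roll":0},{"fingers":-1,"tx":-0.32,"ty":0,"tz":0.04,"roll":0},{"fingers":-1,"tx":-0.4,"ty":0,"tz":0.03,"roll":0},{"fingers":-1,"tx":-0.48,"ty":0,"tz":0.02,"roll":0},{"fingers":-1,"tx":-0.55,"ty":0,"tz":0.01,"roll":0},{"fingers":-1,"tx":-0.55,"ty":0,"tz":0.01,"roll":0}]' ;python3 - <<'E'
from h import *
st()
E
python3 -m crank '[{"fingers":-1,"tx":-0.02,"ty":0,"tz":0,"roll":0},{"fingers":-1,"tx":-0.04,"ty":0,"tz":0,"roll":0},{"fingers":-1,"tx":-0.06,"ty":0,"tz":0,"roll":0},{"fingers":-1,"tx":-0.08,"ty":0,"tz":0,"roll":0},{"fingers":-1,"tx":-0.08,"ty":0,"tz":0,"roll":0.0},{"fingers":-1,"tx":-0.08,"ty":0,"tz":0,"roll":0},{"fingers":-1,"tx":-0.08,"ty":0,"tz":0,"roll":0},{"fingers":-1,"tx":-0.08,"ty":0,"tz":0,"roll":0}]'
```

```text
time: 55.7
tool_pos: [0.569, -0.3871, 0.1494]
tool_rot: [0.361, 1.57, -0.279]
contact_force: [-0.2, -1.0, -1.4]
opening: 0.013
t 55.7 tcp [ 0.569  -0.3871  0.1494] F [-0.2 -1.  -1.4] op 0.013 q [-0.71  0.73  1.15  0.    1.26 -1.64]
time: 56.7
tool_pos: [0.5687, -0.3871, 0.1523]
tool_rot: [-2.902, 1.571, 2.74]
contact_force: [-1.5, 2.1, -6.0]
opening: 0.013
```

```bash
python3 -m crank '[{"fingers":-1,"tx":0.02,"ty":0,"tz":0,"roll":0},{"fingers":-0.2,"tx":0.02,"ty":0,"tz":0,"roll":0},{"fingers":-0.2,"tx":0.02,"ty":0,"tz":0,"roll":0},{"fingers":-0.2,"tx":0.02,"ty":0,"tz":0,"roll":0},{"fingers":-0.2,"tx":-0.6,"ty":0,"tz":0,"roll":0},{"fingers":-0.2,"tx":-1.6,"ty":0,"tz":0,"roll":0},{"fingers":-0.2,"tx":-2.4,"ty":0,"tz":0,"roll":0},{"fingers":-0.2,"tx":-2.4,"ty":0,"tz":0,"roll":0}]';python3 -m crank '[{"fingers":-0.2,"tx":0,"ty":3,"tz":0,"roll":0},{"fingers":-0.2,"tx":0,"ty":4.5,"tz":0,"roll":0},{"fingers":-0.2,"tx":0,"ty":4.5,"tz":0,"roll":0},{"fingers":-0.2,"tx":0,"ty":4.5,"tz":0,"roll":0},{"fingers":-0.2,"tx":0,"ty":4.5,"tz":0,"roll":0},{"fingers":-0.2,"tx":0,"ty":4.5,"tz":0,"roll":0},{"fingers":-0.2,"tx":0,"ty":4.5,"tz":0,"roll":0},{"fingers":-0.2,"tx":0,"ty":4.5,"tz":0,"roll":0}]'; python3 - <<'E'
from h import *
st()
p,d=read_camera("side"); p2,d2=read_camera("top"); np.savez("top5.npz",p=p2,d=d2);np.savez("side5.npz",p=p,d=d)
X=cloud("top",d2); hsv=cv2.cvtColor(p2,cv2.COLOR_RGB2HSV)
nb=(X[...,0]>.42)&(X[...,0]<.64)&(X[...,1]>-.46)&(X[...,1]<-.27)
q=X[nb&(X[...,2]>.163)&(X[...,2]<.185)&(hsv[...,1]<70)]; r=cv2.minAreaRect((q[:,:2]*1000).astype(np.float32)); print("top edge",len(q),np.round(r[0],1),np.round(r[1],1),round(r[2],1),q.mean(0).round(4))
q=X[nb&(X[...,2]>.09)&(hsv[...,2]<70)&(X[...,0]>.55)]; print("tab",len(q),q.mean(0).round(4),q[:,2].max())
cv2.imwrite("pics/bd2.png",np.hstack([cv2.resize(p2[180:250,400:470,::-1],(400,400),interpolation=cv2.INTER_CUBIC),cv2.resize(p[130:200,385:455,::-1],(400,400),interpolation=cv2.INTER_CUBIC)]))
plan(.5235,-.355,.26,-36.5); print(rot().round(2))
E
```

```text
time: 57.7
tool_pos: [0.5698, -0.388, 0.2521]
tool_rot: [-0.074, 1.564, -0.715]
contact_force: [0.3, -0.1, -0.8]
opening: 0.0363
time: 58.7
tool_pos: [0.676, -0.2437, 0.2485]
tool_rot: [-0.352, 1.571, -0.994]
contact_force: [0.2, -0.0, 0.1]
opening: 0.0363
t 58.7 tcp [ 0.676  -0.2437  0.2485] F [ 0.2 -0.   0.1] op 0.0363 q [-0.45  0.73  0.88 -0.    1.54 -1.38]
top edge 97 [ 525.3 -371.5] [86.3 10. ] 53.3 [ 0.5246 -0.3711  0.1691]
tab 258 [ 0.6156 -0.3007  0.3764] 0.5820939745427764
plan tx ty tz [-0.29 -4.52 -1.39] roll 8.97 or -9.03 q6 -1.38 jaw 53.2 tcp [ 0.6762 -0.2433  0.2485] t 58.8
[[ 0.   0.6  0.8]
 [-0.   0.8 -0.6]
 [-1.  -0.   0. ]]
```

View pics/bd2.png

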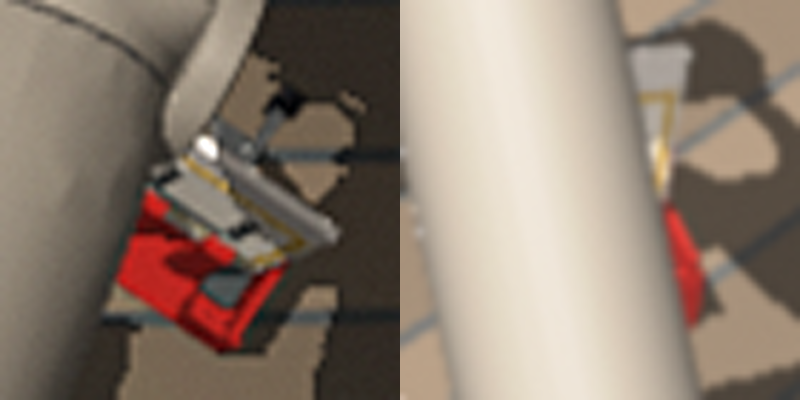

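```bash
python3 -m crank '[{"fingers":-0.2,"tx":0,"ty":1.2,"tz":-1.5,"roll":1},{"fingers":-0.2,"tx":0,"ty":2,"tz":-3,"roll":2},{"fingers":-0.2,"tx":0,"ty":3,"tz":-4.5,"roll":3},{"fingers":-0.2,"tx":0,"ty":4,"tz":-5.5,"roll":4},{"fingers":-0.2,"tx":0,"ty":4,"tz":-6.5,"roll":5},{"fingers":-0.2,"tx":0,"ty":4,"tz":-6.5,"roll":6},{"fingers":-0.2,"tx":0,"ty":4,"tz":-6.5,"roll":7},{"fingers":-0.2,"tx":0,"ty":4,"tz":-6.5,"roll":8}]'; python3 - <<'E'
from h import *
st()
for n,sl in(("top",np.s_[180:250,400:470]),("side",np.s_[130:200,385:455])):
    p,d=read_camera(n); np.savez(f"{n}6.npz",p=p,d=d); X=cloud(n,d); hsv=cv2.cvtColor(p,cv2.COLOR_RGB2HSV)
    nb=(X[...,0]>.42)&(X[...,0]<.64)&(X[...,1]>-.46)&(X[...,1]<-.27)
    q=X[nb&(X[...,2]>.163)&(X[...,2]<.185)&(hsv[...,1]<70)]; r=cv2.minAreaRect((q[:,:2]*1000).astype(np.float32)); print(n,"top edge",len(q),np.round(r[0],1),np.round(r[1],1),round(r[2],1),q.mean(0).round(4))
    q=X[nb&(X[...,2]>.09)&(X[...,2]<.2)&(hsv[...,2]<60)&(X[...,0]>.55)]; print("tab",len(q),q.mean(0).round(4) if len(q) else 0,q[:,2].max() if len(q) else 0)
    comps(X,.055,.09)
    f=p[sl][...,::-1]; globals()[n]=cv2.resize(f,(400,400),interpolation=cv2.INTER_CUBIC)
cv2.imwrite("pics/bd3.png",np.hstack([top,side]))
E
```

```text
time: 59.8
tool_pos: [0.5635, 0.0411, 0.2487]
tool_rot: [1.753, 1.57, -0.289]
contact_force: [-0.8, -0.3, -0.4]
opening: 0.0365
t 59.8 tcp [0.5635 0.0411 0.2487] F [-0.8 -0.3 -0.4] op 0.0365 q [-0.06  0.42  1.42 -0.    1.31  0.41]
top top edge 120 [ 532.5 -362.4] [110.4  10.2] 53.8 [ 0.5307 -0.3632  0.1689]
tab 22 [ 0.5732 -0.3909  0.1426] 0.15178199467122866
[300.7 132.7] 169 ctr [795.2  62.2] size [62.4 98.8] ang 4.4 z med/max [0.0724 0.09  ]
[235.7 172.8] 55 ctr [675.3 279.8] size [21.1 60. ] ang 38.2 z med/max [0.0733 0.089 ]
[361.4 212.4] 421 ctr [ 543.9 -131.8] size [143.9  34.9] ang 0.4 z med/max [0.07   0.0779]
[431.  216.2] 162 ctr [ 525.4 -348.3] size [115.3  32. ] ang 44.6 z med/max [0.0757 0.09  ]
[398.2 241.4] 511 ctr [ 448.1 -247.5] size [92.7 80. ] ang 73.0 z med/max [0.0691 0.089 ]
[342.1 245.9] 171 ctr [432.4 -65.6] size [33.5 61.2] ang 3.9 z med/max [0.0696 0.0759]
side top edge 0 [0. 0.] [0. 0.] 0.0 [nan nan nan]
tab 0 0 0
[110.3 105.5] 1969 ctr [1663.4  118.8] size [1037.2   34. ] ang 89.8 z med/max [0.0729 0.09  ]
[400.2 165.1] 44 ctr [ 562.3 -315.7] size [25.  13.9] ang 3.0 z med/max [0.0721 0.0893]
[271.9 179. ] 273 ctr [798.2  45.9] size [99.1 52.5] ang 53.8 z med/max [0.0736 0.0898]
[367.4 195.3] 408 ctr [ 541.2 -126.4] size [142.1  34.1] ang 0.2 z med/max [0.0696 0.0756]
[273.9 194.3] 234 ctr [747.6  80. ] size [102.5  50.9] ang 59.7 z med/max [0.0734 0.0897]
[403.7 194. ] 180 ctr [ 458.1 -205.5] size [39.8 81.8] ang 48.3 z med/max [0.0686 0.0756]
[320.  228.7] 484 ctr [536.9  84.1] size [141.6  34.4] ang 0.1 z med/max [0.0696 0.0774]
[368.9 229.1] 478 ctr [437.3 -19.3] size [ 43.  142.8] ang 0.7 z med/max [0.0697 0.0762]
[228.4 241.3] 209 ctr [675.2 304.2] size [65.6 33.5] ang 66.6 z med/max [0.0732 0.0899]<stdin>:6: RuntimeWarning: Mean of empty slice.
  ret = um.true_divide(
```

View pics/bd3.png

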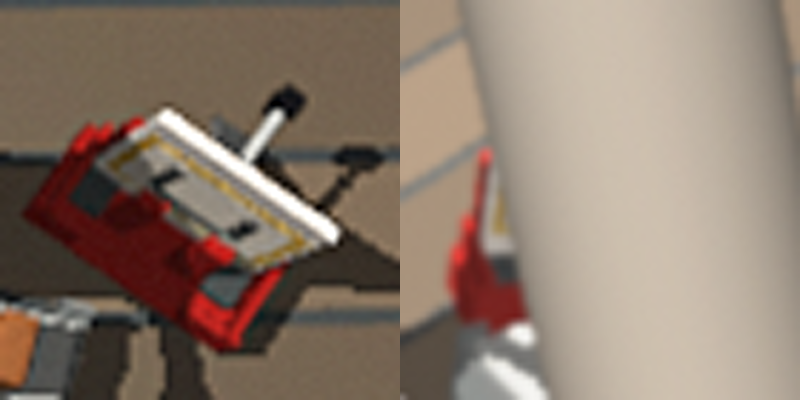

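```bash
python3 - <<'E'
from h import *
plan(.531,-.3597,.25,-36.3); print(rot().round(2))
E
```

```text
plan tx ty tz [-0.03  3.78  9.31] roll 0.95 or -17.05 q6 0.4 jaw -26.8 tcp [0.5636 0.0408 0.2486] t 59.9
[[ 0.    0.89 -0.45]
 [-0.   -0.45 -0.89]
 [-1.    0.   -0.  ]]
```

```bash
python3 -m crank '[{"fingers":-0.3,"tx":0,"ty":0.5,"tz":1.3,"roll":0.2},{"fingers":-0.3,"tx":0,"ty":1,"tz":2.6,"roll":0.4},{"fingers":-0.3,"tx":0,"ty":1.5,"tz":3.9,"roll":0.6},{"fingers":-0.3,"tx":0,"ty":2,"tz":5.2,"roll":0.95},{"fingers":-0.3,"tx":0,"ty":2.5,"tz":6.5,"roll":0.95},{"fingers":-0.3,"tx":0,"ty":3.1,"tz":7.8,"roll":0.95},{"fingers":-0.3,"tx":0,"ty":3.78,"tz":9.31,"roll":0.95},{"fingers":-0.3,"tx":0,"ty":3.78,"tz":9.31,"roll":0.95}]'; python3 -m crank '[{"fingers":-0.3,"tx":0,"ty":0,"tz":0,"roll":0},{"fingers":-0.3,"tx":0,"ty":0,"tz":0,"roll":0},{"fingers":-0.3,"tx":0,"ty":0,"tz":0,"roll":0},{"fingers":-0.3,"tx":0,"ty":0,"tz":0,"roll":0},{"fingers":-0.3,"tx":0,"ty":0,"tz":0,"roll":0.0},{"fingers":-0.3,"tx":0,"ty":0,"tz":0,"roll":0},{"fingers":-0.3,"tx":0,"ty":0,"tz":0,"roll":0},{"fingers":-0.3,"tx":0,"ty":0,"tz":0,"roll":0}]' ;python3 - <<'E'
from h import *
st();plan(.531,-.3597,.178,-36.3)
E
```

```text
time: 60.9
tool_pos: [0.53, -0.3641, 0.2475]
tool_rot: [0.013, 1.57, -2.191]
contact_force: [-0.3, 0.6, -0.4]
opening: 0.0322
time: 61.9
tool_pos: [0.5312, -0.3598, 0.2484]
tool_rot: [0.065, 1.571, -2.138]
contact_force: [0.1, 0.1, -0.3]
opening: 0.0316
t 61.9 tcp [ 0.5312 -0.3598  0.2484] F [ 0.1  0.1 -0.3] op 0.0316 q [-0.71  0.56  1.17 -0.    1.4  -0.08]
plan tx ty tz [ 1.76 -0.01  0.  ] roll 0.01 or -17.99 q6 -0.08 jaw -36.2 tcp [ 0.5312 -0.3598  0.2484] t 61.9
```

Descend, close lightly, then shift 8 mm forward (board −x = tool −y).

```bash
python3 -m crank '[{"fingers":-0.3,"tx":0.8,"ty":0,"tz":0,"roll":0},{"fingers":-0.3,"tx":1.3,"ty":0,"tz":0,"roll":0},{"fingers":-0.3,"tx":1.75,"ty":0,"tz":0,"roll":0},{"fingers":-0.3,"tx":1.75,"ty":0,"tz":0,"roll":0},{"fingers":-1,"tx":1.75,"ty":0,"tz":0,"roll":0.0},{"fingers":-1,"tx":1.75,"ty":0,"tz":0,"roll":0},{"fingers":-1,"tx":1.75,"ty":0,"tz":0,"roll":0},{"fingers":-1,"tx":1.75,"ty":0,"tz":0,"roll":0}]' 12;python3 - <<'E'
from h import *
st()
E
python3 -m crank '[{"fingers":-1,"tx":0,"ty":-0.05,"tz":0,"roll":0},{"fingers":-1,"tx":0,"ty":-0.1,"tz":0,"roll":0},{"fingers":-1,"tx":0,"ty":-0.15,"tz":0,"roll":0},{"fingers":-1,"tx":0,"ty":-0.2,"tz":0,"roll":0},{"fingers":-1,"tx":0,"ty":-0.2,"tz":0,"roll":0.0},{"fingers":-1,"tx":0,"ty":-0.2,"tz":0,"roll":0},{"fingers":-1,"tx":0,"ty":-0.2,"tz":0,"roll":0},{"fingers":-1,"tx":0,"ty":-0.2,"tz":0,"roll":0}]'; python3 -m crank '[{"fingers":-1,"tx":0,"ty":0,"tz":0,"roll":0},{"fingers":-1,"tx":0,"ty":0,"tz":0,"roll":0},{"fingers":-1,"tx":0,"ty":0,"tz":0,"roll":0},{"fingers":-1,"tx":0,"ty":0,"tz":0,"roll":0},{"fingers":-1,"tx":-0.1,"ty":0,"tz":0,"roll":0.0},{"fingers":-1,"tx":-0.3,"ty":0,"tz":0,"roll":0},{"fingers":-1,"tx":-0.6,"ty":0,"tz":0,"roll":0},{"fingers":-1,"tx":-1,"ty":0,"tz":0,"roll":0}]' 40; python3 - <<'E'
from h import *
st()
E
```

```text
time: 62.9
tool_pos: [0.5314, -0.3599, 0.1792]
tool_rot: [1.387, 1.57, -0.816]
contact_force: [-0.2, 0.6, 3.9]
opening: 0.0079
t 62.9 tcp [ 0.5314 -0.3599  0.1792] F [-0.2  0.6  3.9] op 0.0079 q [-0.71  0.61  1.28 -0.    1.25 -0.08]
time: 63.9
tool_pos: [0.5259, -0.3558, 0.1793]
tool_rot: [1.543, 1.567, -0.66]
contact_force: [2.1, -1.8, 5.7]
opening: 0.008
time: 64.9
tool_pos: [0.5247, -0.3549, 0.219]
tool_rot: [-1.58, 1.57, 2.501]
contact_force: [-0.1, 0.1, -3.6]
opening: 0.0074
t 64.9 tcp [ 0.5247 -0.3549  0.219 ] F [-0.1  0.1 -3.6] op 0.0074 q [-0.72  0.57  1.25 -0.    1.33 -0.08]
```

```bash
python3 -m crank '[{"fingers":-1,"tx":-0.4,"ty":0,"tz":0,"roll":0},{"fingers":-1,"tx":-0.9,"ty":0,"tz":0,"roll":0},{"fingers":-1,"tx":-1.4,"ty":0,"tz":0,"roll":0},{"fingers":-1,"tx":-2.1,"ty":0,"tz":0,"roll":0},{"fingers":-1,"tx":-2.1,"ty":0,"tz":0,"roll":0.0},{"fingers":-1,"tx":-2.1,"ty":0,"tz":0,"roll":0},{"fingers":-1,"tx":-2.1,"ty":0,"tz":0,"roll":0},{"fingers":-1,"tx":-2.1,"ty":0,"tz":0,"roll":0}]'; python3 - <<'E'
from h import *
st();plan(.538,-.021,.3,0.4); print(rot().round(2))
E
```

```text
time: 65.9
tool_pos: [0.5246, -0.3549, 0.3014]
tool_rot: [-1.617, 1.569, 2.464]
contact_force: [-0.5, 0.3, -4.1]
opening: 0.0079
t 65.9 tcp [ 0.5246 -0.3549  0.3014] F [-0.5  0.3 -4.1] op 0.0079 q [-0.72  0.52  1.1  -0.    1.52 -0.08]
plan tx ty tz [ 0.04 -4.66 -6.93] roll -3.66 or 14.34 q6 -0.08 jaw -36.2 tcp [ 0.5246 -0.3549  0.3014] t 65.9
[[-0.    0.81 -0.59]
 [ 0.   -0.59 -0.81]
 [-1.   -0.   -0.  ]]
```

```bash
python3 -m crank '[{"fingers":-1,"tx":0,"ty":-0.3,"tz":-0.4,"roll":-0.2},{"fingers":-1,"tx":0,"ty":-0.7,"tz":-1.1,"roll":-0.6},{"fingers":-1,"tx":0,"ty":-1.2,"tz":-1.8,"roll":-1},{"fingers":-1,"tx":0,"ty":-1.7,"tz":-2.5,"roll":-1.5},{"fingers":-1,"tx":0,"ty":-2.2,"tz":-3.3,"roll":-2},{"fingers":-1,"tx":0,"ty":-2.8,"tz":-4.1,"roll":-2.5},{"fingers":-1,"tx":0,"ty":-3.4,"tz":-5,"roll":-3},{"fingers":-1,"tx":0,"ty":-4,"tz":-5.9,"roll":-3.66}]'; python3 -m crank '[{"fingers":-1,"tx":0,"ty":-0.3,"tz":-0.6,"roll":0},{"fingers":-1,"tx":0,"ty":-0.3,"tz":-1,"roll":0},{"fingers":-1,"tx":0,"ty":-0.3,"tz":-1.1,"roll":0},{"fingers":-1,"tx":0,"ty":-0.3,"tz":-1.1,"roll":0},{"fingers":-1,"tx":0,"ty":-0.3,"tz":-1.1,"roll":0},{"fingers":-1,"tx":0,"ty":-0.3,"tz":-1.1,"roll":0},{"fingers":-1,"tx":0,"ty":-0.3,"tz":-1.1,"roll":0},{"fingers":-1,"tx":0,"ty":-0.3,"tz":-1.1,"roll":0}]'; python3 - <<'E'
from h import *
st();plan(.533,-.021,.22,0.4)
p,d=read_camera("side"); np.savez("side7.npz",p=p,d=d)
cv2.imwrite("pics/h7.png",cv2.resize(p[80:280,260:460,::-1],(600,600),interpolation=cv2.INTER_CUBIC))
E
```

```text
time: 66.9
tool_pos: [0.535, -0.0688, 0.3022]
tool_rot: [-1.691, 1.571, 3.031]
contact_force: [0.1, 0.6, -2.8]
opening: 0.0078
time: 67.9
tool_pos: [0.5228, -0.0264, 0.3023]
tool_rot: [0.069, 1.571, -1.495]
contact_force: [-0.7, 0.2, -3.6]
opening: 0.0072
t 67.9 tcp [ 0.5228 -0.0264  0.3023] F [-0.7  0.2 -3.6] op 0.0072 q [-0.2   0.3   1.44 -0.    1.4  -0.2 ]
plan tx ty tz [ 2.06  0.25 -0.13] roll -0.0 or 18.0 q6 -0.2 jaw 0.4 tcp [ 0.5228 -0.0264  0.3023] t 67.9
```

View pics/h7.png

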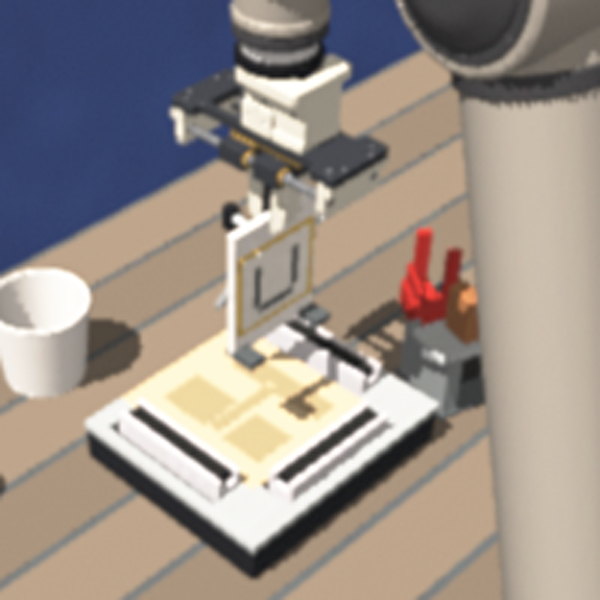

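```bash
python3 -m crank '[{"fingers":-1,"tx":0.4,"ty":0.25,"tz":-0.13,"roll":0},{"fingers":-1,"tx":0.9,"ty":0.25,"tz":-0.13,"roll":0},{"fingers":-1,"tx":1.4,"ty":0.25,"tz":-0.13,"roll":0},{"fingers":-1,"tx":1.9,"ty":0.25,"tz":-0.13,"roll":0},{"fingers":-1,"tx":2.1,"ty":0.25,"tz":-0.13,"roll":0},{"fingers":-1,"tx":2.1,"ty":0.25,"tz":-0.13,"roll":0},{"fingers":-1,"tx":2.1,"ty":0.25,"tz":-0.13,"roll":0},{"fingers":-1,"tx":2.1,"ty":0.25,"tz":-0.13,"roll":0}]'; python3 - <<'E'
from h import *
st();plan(.533,-.021,.199,0.4)
p,d=read_camera("side"); X=cloud("side",d); hsv=cv2.cvtColor(p,cv2.COLOR_RGB2HSV)
# plate front face tilt: bright low-sat points in front of plate
m=(abs(X[...,0]-.53)<.03)&(abs(X[...,1]+.021)<.045)&(X[...,2]>.11)&(X[...,2]<.19); q=X[m]; A=np.c_[q[:,1],q[:,2],np.ones(len(q))]
for _ in range(3):
    c=np.linalg.lstsq(A,q[:,0],rcond=None)[0]; r=q[:,0]-A@c; k=abs(r)<2*r.std(); q,A=q[k],A[k]
print("front face x = %.3f y + %.3f z + c"%(c[0],c[1]),len(q),"rms",r.std())
E
```

```text
time: 68.95
tool_pos: [0.5332, -0.021, 0.2191]
tool_rot: [1.336, 1.569, -0.228]
contact_force: [1.0, -0.7, -3.6]
opening: 0.008
t 68.95 tcp [ 0.5332 -0.021   0.2191] F [ 1.  -0.7 -3.6] op 0.008 q [-0.18  0.39  1.55 -0.    1.2  -0.19]
plan tx ty tz [ 0.5  -0.01  0.  ] roll -0.0 or 18.0 q6 -0.19 jaw 0.4 tcp [ 0.5332 -0.021   0.2191] t 68.95
front face x = -0.005 y + 0.008 z + c 406 rms 0.0010306699931969228
```

```bash
python3 -m crank '[{"fingers":-1,"tx":0.15,"ty":0,"tz":0,"roll":0},{"fingers":-1,"tx":0.3,"ty":0,"tz":0,"roll":0},{"fingers":-1,"tx":0.4,"ty":0,"tz":0,"roll":0},{"fingers":-1,"tx":0.45,"ty":0,"tz":0,"roll":0},{"fingers":-1,"tx":0.5,"ty":0,"tz":0,"roll":0},{"fingers":-1,"tx":0.52,"ty":0,"tz":0,"roll":0},{"fingers":-1,"tx":0.52,"ty":0,"tz":0,"roll":0},{"fingers":-1,"tx":0.52,"ty":0,"tz":0,"roll":0}]'
```

```text
time: 70.0
tool_pos: [0.5325, -0.021, 0.1992]
tool_rot: [0.84, 1.57, -0.724]
contact_force: [-6.1, -0.2, 9.4]
opening: 0.0079
```

```bash
python3 -m crank '[{"fingers":-1,"tx":-0.02,"ty":0,"tz":0,"roll":0},{"fingers":-1,"tx":-0.02,"ty":0,"tz":0,"roll":0},{"fingers":-0.7,"tx":-0.02,"ty":0,"tz":0,"roll":0},{"fingers":-0.4,"tx":-0.02,"ty":0,"tz":0,"roll":0},{"fingers":-0.4,"tx":-0.02,"ty":0,"tz":0,"roll":0},{"fingers":-0.4,"tx":-0.02,"ty":0,"tz":0,"roll":0},{"fingers":-0.4,"tx":-0.02,"ty":0,"tz":0,"roll":0},{"fingers":-0.4,"tx":-0.02,"ty":0,"tz":0,"roll":0}]' 8;  python3 -m crank '[{"fingers":-0.4,"tx":-0.2,"ty":0,"tz":0,"roll":0},{"fingers":-0.4,"tx":-0.5,"ty":0,"tz":0,"roll":0},{"fingers":-0.4,"tx":-1,"ty":0,"tz":0,"roll":0},{"fingers":-0.4,"tx":-1.8,"ty":0,"tz":0,"roll":0},{"fingers":-0.4,"tx":-2.5,"ty":0,"tz":0,"roll":0},{"fingers":-0.4,"tx":-2.5,"ty":0,"tz":0,"roll":0},{"fingers":-0.4,"tx":-2.5,"ty":0,"tz":0,"roll":0},{"fingers":-0.4,"tx":-2.5,"ty":0,"tz":0,"roll":0}]'; python3 -m crank '[{"fingers":-0.4,"tx":0,"ty":0,"tz":-1.5,"roll":0},{"fingers":-0.4,"tx":0,"ty":-1,"tz":-3,"roll":0},{"fingers":-0.4,"tx":0,"ty":-2,"tz":-4.5,"roll":0},{"fingers":-0.4,"tx":0,"ty":-2,"tz":-6,"roll":0},{"fingers":-0.4,"tx":0,"ty":-2,"tz":-7.5,"roll":0},{"fingers":-0.4,"tx":0,"ty":-2,"tz":-9,"roll":0},{"fingers":-0.4,"tx":0,"ty":-2,"tz":-9,"roll":0},{"fingers":-0.4,"tx":0,"ty":-2,"tz":-9,"roll":0}]'; python3 - <<'E'
from h import *
st(); A=[]
for n,sl in(("top",np.s_[110:310,170:480]),("side",np.s_[100:300,200:460])):
    p,d=read_camera(n); X=cloud(n,d); hsv=cv2.cvtColor(p,cv2.COLOR_RGB2HSV); print(n)
    comps(X,.053,.09); comps(X,.17,.22); A.append(cv2.resize(p[sl][...,::-1],(400,300),interpolation=cv2.INTER_CUBIC) )
    m=(abs(X[...,0]-.53)<.03)&(abs(X[...,1]+.021)<.045)&(X[...,2]>.09)&(X[...,2]<.18); q=X[m]; B=np.c_[q[:,1],q[:,2],np.ones(len(q))]
    for _ in range(3):
        c=np.linalg.lstsq(B,q[:,0],rcond=None)[0]; r=q[:,0]-B@c; k=abs(r)<2*r.std(); q,B=q[k],B[k]
    print("face slope z %.3f"%c[1],len(q),r.std())
    if n=="side": S=cv2.resize(p[sl][...,::-1],(780,600),interpolation=cv2.INTER_CUBIC)
    else: cv2.imwrite("pics/fin_top.png",cv2.resize(p[sl][...,::-1],None,fx=2.5,fy=2.5,interpolation=cv2.INTER_CUBIC))
cv2.imwrite("pics/fin_side.png",S)
E
```

```text
time: 71.0
tool_pos: [0.5329, -0.0209, 0.1983]
tool_rot: [0.494, 1.571, -1.07]
contact_force: [-0.0, -0.1, 0.1]
opening: 0.0273
time: 72.0
tool_pos: [0.5323, -0.0209, 0.2973]
tool_rot: [-1.717, 1.569, 3.003]
contact_force: [-0.1, 0.8, -0.5]
opening: 0.0274
time: 73.0
tool_pos: [0.45, 0.3386, 0.2973]
tool_rot: [-0.822, 1.569, -2.385]
contact_force: [0.4, -0.4, -0.2]
opening: 0.0276
t 73.0 tcp [0.45   0.3386 0.2973] F [ 0.4 -0.4 -0.2] op 0.0276 q [ 0.51  0.38  1.33 -0.    1.43  0.5 ]
top
[300.3 132.8] 179 ctr [795.1  64.3] size [61.2 98.4] ang 4.5 z med/max [0.0727 0.09  ]
[304.5 155.8] 41 ctr [731.2  53.6] size [17.3 76.6] ang 12.3 z med/max [0.0727 0.0899]
[235.2 173.1] 61 ctr [676. 279.] size [21.5 61. ] ang 41.0 z med/max [0.0726 0.0895]
[361.5 212.5] 426 ctr [ 538.8 -133.5] size [148.6  40.9] ang 1.8 z med/max [0.0692 0.0789]
[296.4 214.5] 420 ctr [538.9  75.1] size [139.7  38.1] ang 0.0 z med/max [0.0692 0.0795]
[316.5 219.9] 71 ctr [513.7   5.5] size [48.7 29.4] ang 89.8 z med/max [0.058  0.0896]
[341.3 219.6] 61 ctr [515.  -54.4] size [26.4 45.4] ang 0.0 z med/max [0.0581 0.089
[... 923 characters left out ...]
 z med/max [0.0692 0.0762]
[412.1 193.6] 425 ctr [ 447.3 -244.4] size [97.2 84.9] ang 73.0 z med/max [0.0693 0.0898]
[346.6 213.4] 327 ctr [524.4 -26.7] size [125.   46.9] ang 89.4 z med/max [0.0627 0.09  ]
[319.8 228.7] 500 ctr [543.4  80.5] size [ 48.  154.9] ang 85.4 z med/max [0.0697 0.0757]
[368.8 229.5] 503 ctr [439.8 -20.8] size [ 48.9 144.5] ang 0.6 z med/max [0.0694 0.0778]
[228.3 241.5] 217 ctr [676.5 304.1] size [65.6 34.3] ang 65.1 z med/max [0.0718 0.09  ]
[108.7  74.9] 2959 ctr [1663.6   91.5] size [982.7  31.2] ang 89.8 z med/max [0.1956 0.22  ]
[346.4 182.3] 210 ctr [529.4 -20.8] size [ 11.4 112.3] ang 0.3 z med/max [0.184  0.1944]
face slope z 0.011 443 0.0012423971798404664
```

View pics/fin_side.png

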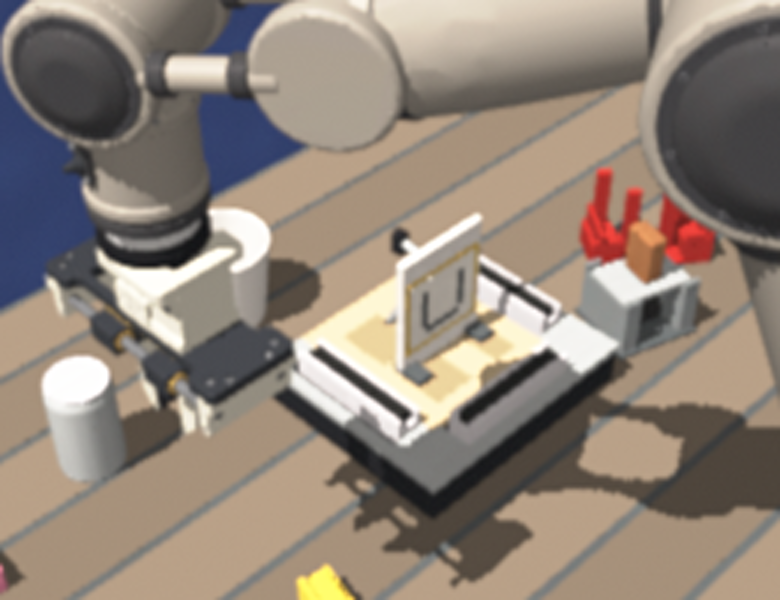

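View pics/fin_top.png

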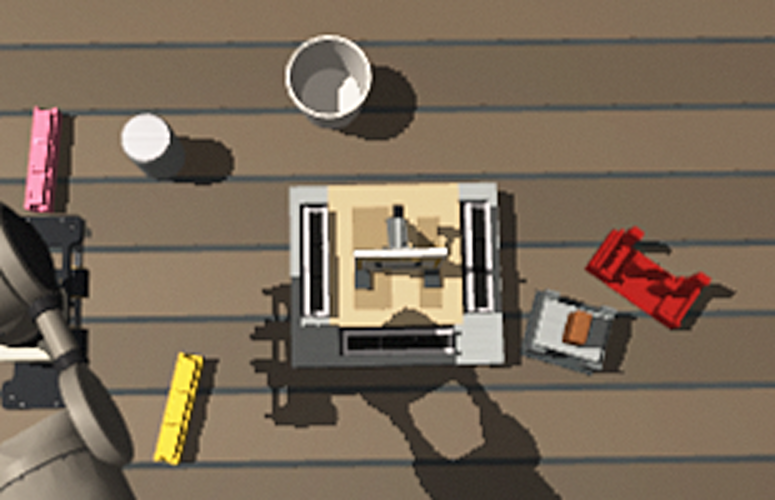

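```bash
python3 - <<'E'
from h import *
p,d=read_camera("top"); X=cloud("top",d); v=p.max(2)
for nm,c,ax in(("L",(.540,.080),0),("R",(.541,-.130),0),("N",(.433,-.024),1)):
    for s in(-.043,0,.043):
        k=list(c); k[ax]+=s; m=(abs(X[...,ax]-k[ax])<.015)&(abs(X[...,1-ax]-k[1-ax])<.006)&(X[...,2]>.05); print(nm,s,m.sum(),np.median(X[m][:,2]).round(4))
hand_in(); st()
E
```

```text
L -0.043 37 0.0701
L 0 36 0.0695
L 0.043 36 0.0701
R -0.043 35 0.0712
R 0 36 0.0703
R 0.043 36 0.0703
N -0.043 32 0.0717
N 0 34 0.0709
N 0.043 40 0.0709
the job is handed in; nothing more can be done
the job is handed in; nothing more can be done
```

The job is handed in, at about 73 s of the 210 s allowed. All three seal bars were on the bench, and they now lie in the left, right and near channels. I rolled each bar three times along its length with about 15–25 N. I then put the roller back on its rest, swung the prop leg out to its stop, and stood the board on the flat middle of the mould.

**Last checks:**
- **Strips:** all nine strip lengths measured 69.5–71.7 mm above the bench. Flat and home is 71 mm; a proud strip would be 77 mm.
- **Roller:** its stem was back at the height and place where it started.
- **Board:** its top is about 190 mm above the bench, it leans about 0.6°, and it stands within about 1 cm of the mould's centre.
- **Can, pail and look-alikes:** the can and pail had not moved, and I left the pink and yellow look-alikes alone.

**Disagreements and limits:**
- **Cameras:** the two views differed by about 3 mm sideways; I went by the side view and by touch.
- **Board in the rack:** it leaned back about 9 mm after I lifted the leg, so I eased it upright before taking it out.
- **Leg:** I judged it fully out from the stop I felt and from the pictures, as I had no reading of its angle.

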